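# Back the millstones off one turn and refit the inspection cover

## Robot

A 6-joint arm with a two-finger parallel gripper is mounted at the origin on the work surface. World frame = base frame: x ahead of the robot, y to its left, z up, the work surface at z = 0. Lengths are in m, angles in rad, forces in N, time in s.
With the tool pointing down it reaches from about 0.35 to 0.775 m from the base axis. Payload 7.3 kg.
Tool frame: the origin (TCP) lies at the very end of the fingers, on their centre line; the grasp point (between the pads) lies 19 mm behind it; z points along the fingers, y is the line along which they close (so a half turn about z gives the same grasp; the last joint's range is limited). The gripper opens to 92 mm and grips with 3 to 60 N. Pads are 19 mm wide; open, the fingers measure 130 mm over their backs; the gripper's body (75 mm by 190 mm) begins 47 mm behind the grasp point.
Start: joints at [1.013, 0.342, 1.524, -0, 1.275, -0.146], TCP at [0.21, 0.481, 0.198] pointing down, gripper open.
Joint ranges: [-2.53, 2.53], [-0.77, 2.02], [0.04, 2.7], [-1, 4.14], [0.28, 2.66], [-3.11, 3.11]. Speed limits (rad/s): [2.57, 2.57, 3.14, 3.14, 3.14, 3.14].

## Interface

Orientations are given as a 3x3 rotation matrix whose columns are the frame's x, y, z axes.
In Python, from bench import env gives the robot as it stands.
- The arm moves only by the shell command python3 -m jog 'ROWS' [OPENING]. ROWS is JSON, a list of rows, each a list of 4 numbers: the shift along the world's x, y, z in m, then the turn about the world's z in degrees. A call has 1 to 12 rows; each row shifts and turns the commanded pose from where the row before left it; what a row does not reach is not made up. A row lasts 1/8 s, in which the tool goes at most 62.5 mm and 10.7 degrees, less where a joint would pass 70% of its speed; a pose out of reach is approached as far as the arm can. A call is refused whole if a number of a shift passes 0.0625 or a number of a turn 10.7, either way. A call with a gripper value outside its range is refused whole. OPENING is the finger opening in m, from 0 to 0.0918, set as the call begins (- or left out, the last holds). The fingers move at their own pace and stop on an object; the grip force is fixed at half the most. Time passes only in rows, so rows that do not move let the fingers close. It gives the time, the measured TCP pose, the force, the opening and the grip force at its end, in the units of the state.
- env.state(): the state, without advancing time (a new reading comes with each control period).
- env.camera(name): name is "side" or "top" or "wrist"; returns the picture (420x560x3 uint8, blue, green, red); there is no depth.
- env.camera_model(name): a dict with "camera_matrix" (3x3 intrinsics, pixels), "R" (3x3) and "t" (3): a world point X has camera coordinates R X + t. Camera axes: x right, y down, z forward; pixel columns grow to the right and rows downward; lengths in m; the calibration is good to about 2 mm. A picture is of the moment at which its call begins: read the wrist's pose just before it. camera_model takes no time and is no camera call; for the wrist camera it gives the pose at the moment of the call.
- env.hand_in(): hands the job in; it is judged then, once.
The state is a dict: "time": time; "joints": joint angles; "dq": joint speeds; "effort": joint torques, N m; "eef_pos": TCP position; "orientation": TCP orientation; "contact_force": force on the tool from outside, world axes, zero at the start; "torque": the same for the moment, N m; "gripper_width": finger opening in m; "grasp_force": force on a finger pad.
Only numpy, scipy, OpenCV 4.12 (cv2) and the standard library are available. Lean on these libraries where they do the work, as an engineer would, in place of code of your own. Each camera call takes 0.05 s, during which the arm holds its last target. There are 200 camera calls.

## Task

Open the gap of the bench mill by turning its sloping handwheel one full turn anticlockwise (seen from in front of its face), so that the small boss on its rim comes back to where it started. Then refit the loose cover plate over the inspection opening beside it: tilt it, hook its tongue under the steel lip at the right-hand end of the opening, and lower the other edge by hand until the plate lies flat in its seat, without letting it drop. Do not knock the other loose things on the bench about.

Things in the scene. Friction and masses are not known exactly. Their poses are not given: they have to be found in the camera images.
- wheel_centre (a point): Fixed centre of the mill's dark steel handwheel, in its rim's plane, 150 mm above the bench. z: wheel axis out of its face, leaning 30 degrees from vertical to the right, towards the gear housing; y: straight up the wheel's slope; x level, away from the robot. Rim: round bar 16 mm thick, ring radius 75 mm to mid-bar. Hub 40 mm wide, 20 mm above the plane. 55 mm free under the rim's plane.
- wheel (a joint): Angle of the handwheel (rad), growing anticlockwise seen facing it (positive about wheel_centre's z). At angle a the boss lies in direction pi + a from wheel_centre's x. Starts between -1 and 1; free from -1.6 to 9.5. Takes about 5 N at the rim; stays where left. Three spokes 10 mm thick, 120 degrees apart, one at the boss: pinch the rim between two.
- wheel_boss (a point): Top of the small round boss (16 mm across, standing 8 mm above the bar) on the handwheel's rim, at the end of one spoke, 75 mm from the axis; turns with the wheel.
- duct (a point): Middle of a fixed level aluminium duct, 36 mm thick and 230 mm long along the mill's x, that passes over the wheel's upper edge: 212 mm above wheel_centre and 80 mm farther left. It comes up from the bench at its far end. It bars an upright gripper from the wheel's upper half.
- seat (a point): Centre of the ledge where the cover plate will lie, on the grey gear housing, 75 mm above the bench; x points left, towards the wheel, y towards the robot, z up. Along x the seat runs from the wall under the lip (-89 mm) to a 6 mm high end stop (+73 mm); 6 mm high side guides at y = -53 and +53 mm, from x = -60 mm on. The opening is 110 by 76 mm.
- lip (a point): Middle of the free edge of the steel lip, at its underside: 73 mm towards -x from the seat's centre, 15 mm above the ledge. Axes as seat. The lip reaches 32 mm on from here towards -x, 46 mm either side, 5 mm thick; the gap under it is 68 mm wide, 16 mm deep, 15 mm high.
- panel_tab (a point): Centre of the upright pull tab in the middle of the loose aluminium cover plate, 25 mm above the plate's underside. Tab 10 mm thick along x, 60 mm long along y, its top 44 mm above the plate's underside. Plate 140 mm (x) by 100 mm (y) by 6 mm, about 0.2 to 0.42 kg, lying flat on the bench to the right of the mill, tongue roughly to the right.
- panel_tongue (a point): Middle of the end face of the plate's tongue, half-way through its thickness: 86 mm towards -x from the plate's middle, 3 mm above its underside. The tongue, 56 mm wide, 16 mm long, 6 mm thick, continues the plate at its -x edge. Axes as the plate's.
- panel: The whole cover plate; origin at the middle of its underside, z up through the tab, -x towards the tongue.
- tin: Small round steel tin, 52 mm wide and 34 mm high, standing on the mill's base between housing and wheel. Leave alone.
- sleeve: Upright steel tube, 44 mm wide and 75 mm high, beyond the cover plate. Leave alone.
- wedge: Two-step wooden block, 70 by 45 by 40 mm, beyond the cover plate. Leave alone.
- brush: Brush, 200 mm, lying between the robot and the cover plate. Leave alone.
- collar: Dark steel clamp collar, 64 mm wide and 22 mm high, lying on the mill's base behind the tin. Leave alone.
- punch: Round steel punch, 132 mm long and 14 mm thick, lying in front and to the left of the wheel. Leave alone.
Things that resemble listed ones, but are neither listed nor needed, are in the scene too. What is meant by the panel is not blue, turquoise or yellow, and is the larger of those in its own colour.

How it is judged:
On the way, in this order (a step that is already met when the one before it is completed fails the run):
1. the handwheel has been turned anticlockwise about half a turn (value of joint wheel above 1.8 rad and distance of wheel_boss from where it was at the start of the episode above 0.12 m).
2. the handwheel has come round one full turn and stands still, its boss within 16 mm of where it started (distance of wheel_boss from where it was at the start of the episode below 0.016 m and value of joint wheel between 4 and 8.5 rad and velocity of joint wheel between -0.1 and 0.1 rad/s), for 0.2 s.
3. the tilted plate has its tongue at least 5 mm under the lip (x of panel_tongue in the frame of seat below -0.078 m and z of panel_tongue in the frame of seat between -0.004 and 0.013 m and y of panel_tongue in the frame of seat between -0.012 and 0.012 m and angle between panel's own z axis and vertical above 0.07 rad), for 0.05 s.
At the end, for the whole second after the job is handed in: The handwheel stands one full turn anticlockwise from its start (boss within 16 mm of its starting place), and the cover plate lies still and flat in its seat (within 0.025 rad of level, within 4 mm of the ledge), its tongue at least 5 mm under the lip (distance of wheel_boss from where it was at the start of the episode below 0.016 m and value of joint wheel between 4 and 8.5 rad and x of panel_tongue in the frame of seat below -0.078 m and z of panel_tongue in the frame of seat between -0.003 and 0.0065 m and y of panel_tongue in the frame of seat between -0.01 and 0.01 m and angle between panel's own z axis and vertical below 0.025 rad and z of panel_tab in the frame of seat below 0.029 m and linear speed of panel below 0.01 m/s); the robot touches nothing.
It fails at once if the cover plate is let fall into its seat (angular speed of panel above 4 rad/s and distance between panel_tab and seat below 0.09 m).
It fails at once if a bystanding thing is knocked more than 30 mm away (distance of any of tin, sleeve, wedge, brush, collar, punch from where it was at the start of the episode above 0.03 m).
It also fails if it takes over 72 s, if anything falls off the work surface, if the arm or the gripper's body presses on something with over 40 N, if the wrist force passes 120 N, or if a joint passes its speed limit or range.

## Working session

There is one attempt and no reset: what is moved stays moved. The work goes in short steps, Python scripts to look and compute and a shell command to move; the robot and the scene stay as the last step left them, time stands still between calls to the robot, and variables do not carry over. Pictures are saved under pics/ and viewed, at most 10 in all, crops included, and the job is handed in when it is done.

```bash
ls; mkdir -p pics
python3 - <<'E'
from bench import env
import cv2,numpy as np
for n in ("top","side"):
    im=env.camera(n); cv2.imwrite(f"pics/{n}0.png",im)
    m=env.camera_model(n); print(n,np.round(m["camera_matrix"],1).tolist(),np.round(m["R"],4).tolist(),np.round(m["t"],4).tolist())
s=env.state(); print(s["time"],s["eef_pos"],s["orientation"])
E
```

```text
pics
top [[465.6, 0.0, 283.3], [0.0, 465.6, 208.4], [0.0, 0.0, 1.0]] [[-0.0197, -0.9998, -0.0016], [-0.9856, 0.0197, -0.168], [0.168, -0.0017, -0.9858]] [-0.1176, 0.5946, 1.6246]
side [[445.6, 0.0, 290.3], [0.0, 445.6, 222.0], [0.0, 0.0, 1.0]] [[-0.9978, -0.0662, -0.003], [-0.0373, 0.5985, -0.8003], [0.0548, -0.7984, -0.5997]] [0.5679, 0.2483, 1.3886]
0.1 [0.20991609 0.48078464 0.19702458] [[-9.16402151e-01  4.00258163e-01 -7.07005517e-04]
 [ 4.00258743e-01  9.16401454e-01 -1.14653260e-03]
 [ 1.88991851e-04 -1.33367008e-03 -9.99999093e-01]]
```

View pics/top0.png

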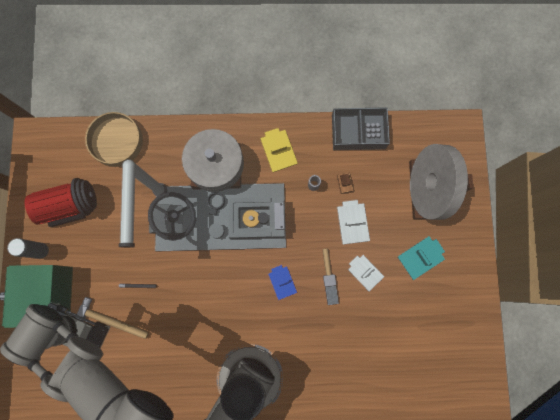

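View pics/side0.png

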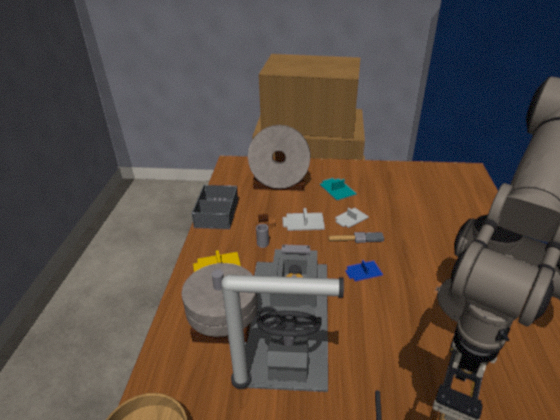

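The first pictures show the mill with its wheel at about top (172,215), the housing at (255,218) and the duct at (128,203). The candidate plates are yellow (279,150), blue (283,282), turquoise (422,257), large white (353,223) and small white (366,272). The large white one fits: it is not an excluded colour and is the larger of its colour. I'll confirm with a crop.

Run:
```python
import cv2
im=cv2.imread("pics/top0.png")
a=cv2.resize(im[165:255,110:300],None,fx=4.2,fy=4.2,interpolation=cv2.INTER_CUBIC)
cv2.imwrite("pics/c1.png",a)
b=cv2.resize(im[190:300,320:400],None,fx=5,fy=5,interpolation=cv2.INTER_CUBIC)
im=cv2.imread("pics/side0.png")
c=cv2.resize(im[190:250,270:380],None,fx=3.6,fy=5*1.0,interpolation=cv2.INTER_CUBIC)
import numpy as np
c=cv2.copyMakeBorder(c,0,550-c.shape[0],0,0,cv2.BORDER_CONSTANT)
cv2.imwrite("pics/c2.png",np.hstack([b,c])); print(a.shape,b.shape,c.shape)
```

```text
(378, 798, 3) (550, 400, 3) (550, 396, 3)
```

View pics/c1.png

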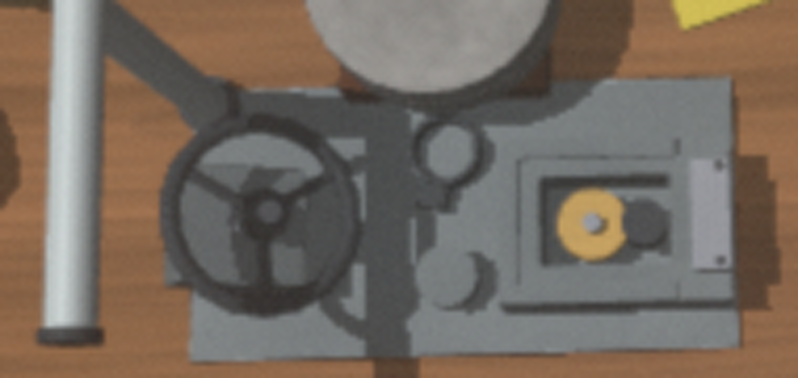

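View pics/c2.png

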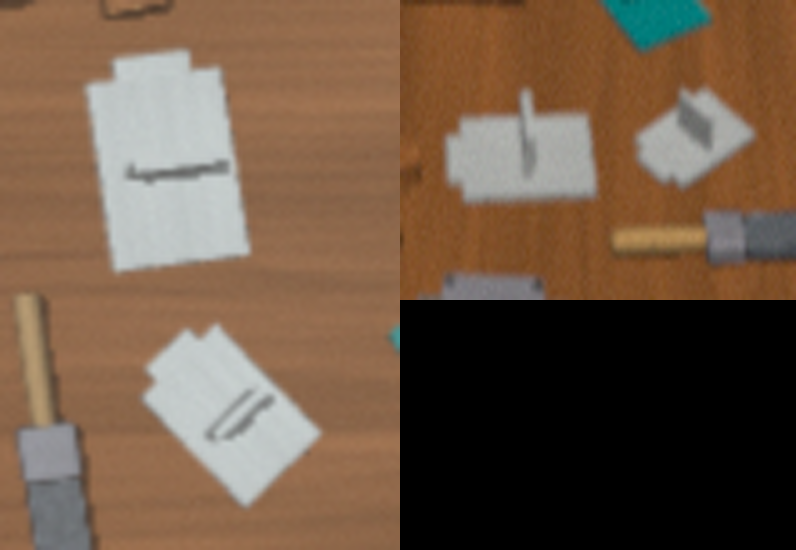

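The crops confirm it. The large white plate in c2 has its tongue at the top (152,62), pointing away from the robot, and a tab at (178,172). The small white one is the decoy. In c1 the hub is at (268,212), its spokes point at about 180° and ±60°, and the lip's free edge runs along x=690 from y=157 to 270. Next I'll work these out and overlay the models.

```bash
cat > h.py <<'E'
import numpy as np,cv2
from bench import env
def bp(m,u,v,z):
    K,R,t=[np.array(m[k]) for k in("camera_matrix","R","t")]
    d=R.T@np.linalg.inv(K)@np.array([u,v,1.]); c=-R.T@t
    return c+d*(z-c[2])/d[2]
def pj(m,P):
    K,R,t=[np.array(m[k]) for k in("camera_matrix","R","t")]
    q=(np.atleast_2d(P)@R.T+t)@K.T; return q[:,:2]/q[:,2:]
E
cat > a.py <<'E'
from h import *
m=env.camera_model("top"); s=env.camera_model("side")
c=lambda x,y:(x/4.2+110-.4,y/4.2+165-.4)
hub=bp(m,*c(268,212),.1673); W=hub+[0,.01,-.0173]
lip=[bp(m,*c(690,y),.095) for y in(157,270)]
print("W",W,"lip",lip)
L=np.mean(lip,0); seat=np.array([L[0],L[1]+.073,.075])
for n,p in(("open",(540,175)),("open",(672,268))): print(n,bp(m,*c(*p),.075)-seat)
for p in((190,360),(742,348),(733,78)): print("base",bp(m,*c(*p),.02))
print("seat",seat, "W-seat",W-seat)
b=lambda x,y:(x/5+320-.4,y/5+190-.4)
pc=[bp(m,*b(*p),.006) for p in((87,85),(220,68),(249,253),(113,271),(113,60),(190,50))]
print("plate",np.round(pc,4).tolist())
print("sizes",[np.linalg.norm(pc[i]-pc[j]) for i,j in((0,1),(1,2),(2,3),(3,0),(4,5))])
print("ctr",np.mean(pc[:4],0)); 
d=(pc[0]+pc[1]-pc[2]-pc[3]); print("yaw of tongue dir deg",np.degrees(np.arctan2(d[1],d[0])))
# overlay
im=cv2.imread("pics/top0.png"); k=4.2
a=cv2.resize(im[165:255,110:300],None,fx=k,fy=k,interpolation=cv2.INTER_CUBIC)
def dr(P,col):
    q=(pj(m,P)-[110,165]+.4)*k
    for x in q: cv2.circle(a,tuple(int(i) for i in x),1,col,-1)
x_,y_,z_=np.array([1,0,0]),np.array([0,.866,.5]),np.array([0,-.5,.866])
th=np.linspace(0,2*np.pi,120)
for r in(.067,.083): dr([W+r*(np.cos(t)*x_+np.sin(t)*y_) for t in th],(0,0,255))
for t in np.radians([180,300,60]): dr([W+r*(np.cos(t)*x_+np.sin(t)*y_) for r in np.linspace(.02,.075,15)],(0,255,255))
si=cv2.imread("pics/side0.png"); st=env.state(); R=st["orientation"]
g=cv2.resize(si[190:420,380:560],None,fx=2.1,fy=2.1)
for h in(0,.066,.1,.15,.2,.25):
  for o in(-.065,0,.065):
    q=(pj(s,st["eef_pos"]-R[:,2]*h+R[:,1]*o)[0]-[380,190])*2.1
    cv2.circle(g,tuple(int(i) for i in q),2,(0,255,0),-1)
a=a[:,60:470][:370]; H=max(a.shape[0],g.shape[0])
pad=lambda i:cv2.copyMakeBorder(i,0,H-i.shape[0],0,0,0)
cv2.imwrite("pics/ov.png",np.hstack([pad(a),pad(g)]))
E
python3 a.py
```

```text
W [0.55692793 0.24784611 0.15      ] lip [array([ 0.60800335, -0.09659042,  0.095     ]), array([ 0.51298588, -0.09504122,  0.095     ])]
open [ 3.82910807e-02  5.34911586e-02 -4.16333634e-17]
open [-4.30047580e-02 -5.67882422e-02 -4.16333634e-17]
base [0.45311997 0.33730679 0.02      ]
base [ 0.45401555 -0.13717668  0.02      ]
base [ 0.69182453 -0.13419267  0.02      ]
seat [ 0.56049461 -0.02281582  0.075     ] W-seat [-0.00356668  0.27066192  0.075     ]
plate [[0.6025, -0.3278, 0.006], [0.6132, -0.4267, 0.006], [0.4757, -0.4412, 0.006], [0.4645, -0.3414, 0.006], [0.6208, -0.3478, 0.006], [0.6272, -0.4051, 0.006]]
sizes [np.float64(0.09945551614639689), np.float64(0.13833288739693525), np.float64(0.10040158168597675), np.float64(0.13862444817629438), np.float64(0.057689325436711965)]
ctr [ 0.53896404 -0.38428372  0.006     ]
yaw of tongue dir deg 5.813215043552515
```

View pics/ov.png

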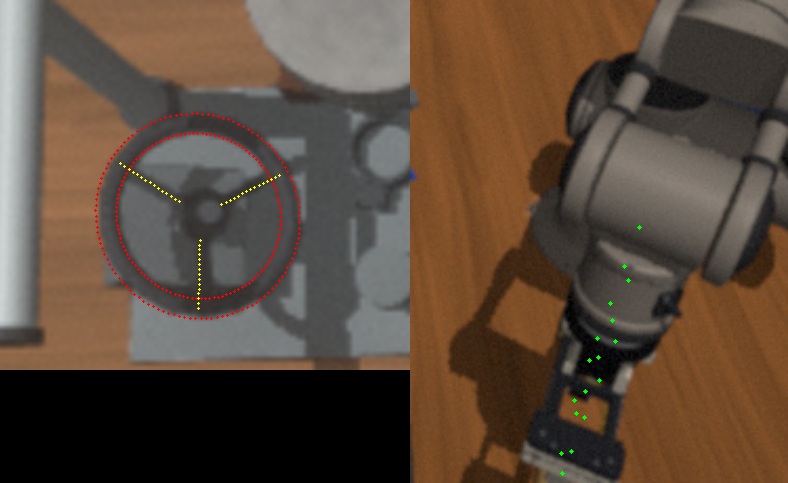

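The overlay fits: the wheel is centred at about (0.557, 0.248, 0.150), its boss spoke is at 180° (a≈0), and the mill's yaw is about 0. The plate is at (0.539, -0.384) with its tongue direction at +5.8°. In the side crop the gripper's body is broad along the closing line, and it stays below duct height.

My plan is to pinch a spoke with the fingers closing tangentially and turn it in the lower half, from 210° to 330°. I'll hover over the spoke at 300° first.

```bash
python3 -m jog '[[0.027,-0.05,0.0147,-4.7],[0.027,-0.05,0.0147,-4.7],[0.027,-0.05,0.0147,-4.7],[0.027,-0.05,0.0147,-4.7],[0.027,-0.05,0.0147,-4.7],[0.027,-0.05,0.0147,-4.7],[0.028,-0.05,0.0148,-4.5]]' 0.022
python3 -m jog '[[0.036,0.0166,-0.01,0],[0.036,0.0166,-0.01,0],[0.036,0.0166,-0.01,0],[0.036,0.0166,-0.01,0],[0.036,0.0166,-0.01,0],[0,0,0,0],[0,0,0,0]]'
cat > w.py <<'E'
import sys; from h import *
st=env.state(); m=env.camera_model("wrist"); im=env.camera("wrist")
import pickle; pickle.dump((im,m,st),open(f"pics/{sys.argv[1]}.pkl","wb"))
print(st["time"],np.round(st["eef_pos"],4),np.degrees(np.arctan2(st["orientation"][1,1],st["orientation"][0,1])))
k=1.4; a=cv2.resize(im,None,fx=k,fy=k)
W=np.array([.5575,.2475,.15]); x_,y_=np.array([1,0,0]),np.array([0,.866,.5])
if len(sys.argv)>2:
  for t in np.linspace(0,2*np.pi,60):
    for r in(.067,.083):
      q=pj(m,W+r*(np.cos(t)*x_+np.sin(t)*y_))[0]*k; cv2.circle(a,tuple(int(i) for i in q),1,(0,0,255),-1)
  for t in map(float,sys.argv[2:]):
    for r in np.linspace(.02,.07,11):
      q=pj(m,W+r*(np.cos(np.radians(t))*x_+np.sin(np.radians(t))*y_))[0]*k; cv2.circle(a,tuple(int(i) for i in q),1,(0,255,255),-1)
cv2.imwrite(f"pics/{sys.argv[1]}.png",a)
E
python3 w.py w1 60 180 300
```

```text
time: 0.98
eef_pos: [0.4005, 0.1294, 0.301]
orientation: [[-0.553, 0.833, 0.0], [0.833, 0.553, 0.0], [0.0, 0.0, -1.0]]
contact_force: [0.9, 0.3, 0.3]
gripper_width: 0.0263
grasp_force: 0.0
time: 1.85
eef_pos: [0.5795, 0.214, 0.2503]
orientation: [[-0.555, 0.832, -0.001], [0.832, 0.555, -0.0], [0.0, -0.001, -1.0]]
contact_force: [-0.0, 0.1, 0.7]
gripper_width: 0.0216
grasp_force: 0.0
1.85 [0.5795 0.214  0.2503] 33.712598971483395
```

View pics/w1.png

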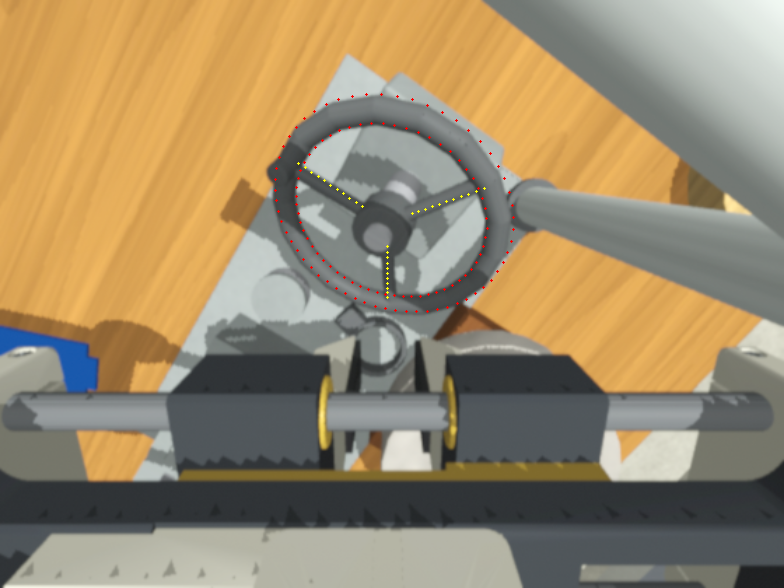

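The overlay matches the rim within 1–2 mm. The boss shows at (283,170) on the 180° spoke, and the 300° spoke is at (388,270). I'll work out the row table and descend.

```bash
python3 -m jog '[[0.0005,-0.0005,-0.033,0],[0.0005,-0.0005,-0.033,0],[0,0,-0.033,0],[0,0,-0.033,0],[0,0,0,0]]'
python3 -m jog '[[0,0,0,0],[0,0,0,0],[0,0,0,0]]' 0
cat > t.py <<'E'
import numpy as np,sys
a0,a1,n=map(float,sys.argv[1:]); p=np.radians(np.linspace(a0,a1,int(n)+1))
P=1e3*np.c_[.5575+.046*np.cos(p),.2475+.046*.866*np.sin(p),.15+.023*np.sin(p)-.010-.003*(-np.sin(p)-.5)/.5]
y=np.degrees(np.unwrap(np.arctan2(.866*np.sin(p),np.cos(p))))
print(P[0],P[-1],(y[0]+90)%360,(y[-1]+90)%360)
for d in np.c_[np.diff(P,axis=0),np.diff(y)]: print(np.round(d,1).tolist())
E
python3 t.py 300 330 4;python3 t.py 210 330 16
```

```text
time: 2.52
eef_pos: [0.5791, 0.2125, 0.1175]
orientation: [[-0.555, 0.832, -0.004], [0.832, 0.555, -0.001], [0.002, -0.004, -1.0]]
contact_force: [1.4, -0.0, -0.8]
gripper_width: 0.022
grasp_force: 0.0
time: 2.9
eef_pos: [0.5817, 0.2133, 0.1199]
orientation: [[-0.555, 0.832, 0.002], [0.832, 0.555, 0.001], [-0.001, 0.002, -1.0]]
contact_force: [-0.3, -0.4, 0.3]
gripper_width: 0.0006
grasp_force: 0.0
[580.5        213.00101201 117.88526329] [597.33716857 227.582      128.5       ] 33.69084324981761 63.435621107205954
[5.0, 2.9, 2.1, 7.9]
[4.5, 3.4, 2.5, 7.6]
[4.0, 3.9, 2.9, 7.3]
[3.3, 4.3, 3.2, 7.0]
[517.66283143 227.582      128.5       ] [597.33716857 227.582      128.5       ] 296.564378892794 63.435621107205954
[3.3, -4.3, -3.2, 7.0]
[4.0, -3.9, -2.9, 7.3]
[4.5, -3.4, -2.5, 7.6]
[5.0, -2.9, -2.1, 7.9]
[5.4, -2.3, -1.7, 8.1]
[5.7, -1.7, -1.2, 8.4]
[5.9, -1.0, -0.7, 8.5]
[6.0, -0.3, -0.2, 8.6]
[6.0, 0.3, 0.2, 8.6]
[5.9, 1.0, 0.7, 8.5]
[5.7, 1.7, 1.2, 8.4]
[5.4, 2.3, 1.7, 8.1]
[5.0, 2.9, 2.1, 7.9]
[4.5, 3.4, 2.5, 7.6]
[4.0, 3.9, 2.9, 7.3]
[3.3, 4.3, 3.2, 7.0]
```

The fingers closed to nothing, so their tips were too shallow on the sloping spoke. I'll lift, reopen and go 8 mm deeper.

```bash
python3 -m jog '[[0,0,0.04,0],[0,0,0,0]]' 0.024
python3 -m jog '[[0,0,0,0],[0,0,-0.016,0],[0,0,-0.016,0],[0,0,-0.016,0],[0,0,0,0]]' 
python3 -m jog '[[0,0,0,0],[0,0,0,0],[0,0,0,0]]' 0
```

```text
time: 3.15
eef_pos: [0.5832, 0.2137, 0.1625]
orientation: [[-0.555, 0.832, 0.007], [0.832, 0.555, 0.002], [-0.003, 0.007, -1.0]]
contact_force: [-0.7, -0.2, -0.5]
gripper_width: 0.016
grasp_force: 0.0
time: 3.78
eef_pos: [0.5798, 0.2128, 0.1082]
orientation: [[-0.555, 0.832, -0.004], [0.832, 0.555, -0.001], [0.002, -0.004, -1.0]]
contact_force: [-1.0, 0.1, 1.1]
gripper_width: 0.0243
grasp_force: 0.0
time: 4.15
eef_pos: [0.5814, 0.2131, 0.1112]
orientation: [[-0.555, 0.832, 0.001], [0.832, 0.555, 0.0], [-0.0, 0.001, -1.0]]
contact_force: [-0.2, -0.9, 0.4]
gripper_width: 0.0012
grasp_force: 0.3
```

```bash
python3 w.py w2 60 180 300
```

```text
4.15 [0.5814 0.2131 0.1112] 33.70577744236607
```

View pics/w2.png

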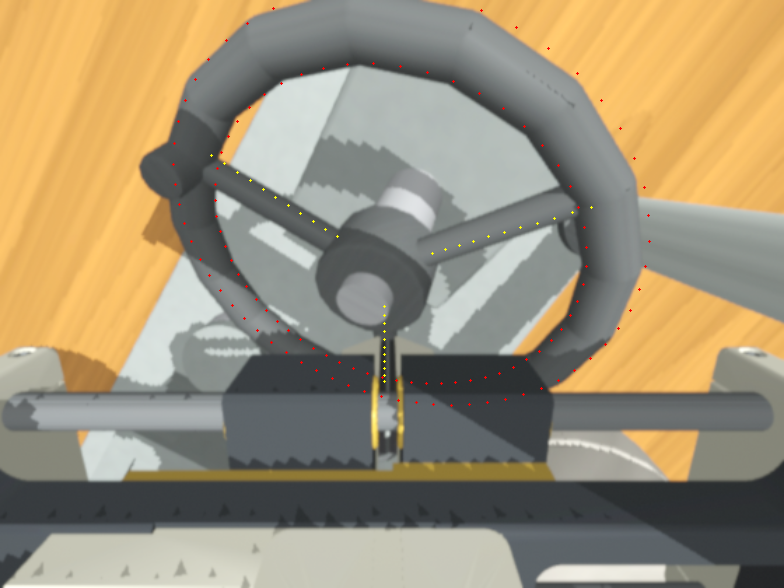

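The fingers sit exactly at the 300° spoke (384,340), yet they are fully closed, so spokes may give no contact. I'll test with a small tangential push.

```bash
python3 -m jog '[[0.005,0.003,0.002,0],[0.005,0.003,0.002,0],[0.004,0.003,0.002,0]]'
python3 - <<'E'
from h import *; import pickle
im0,_,_=pickle.load(open("pics/w2.pkl","rb")); m=env.camera_model("wrist"); st=env.state(); im=env.camera("wrist"); pickle.dump((im,m,st),open("pics/w3.pkl","wb"))
print(st["contact_force"])
E
python3 w.py w3 63 183 303
```

```text
time: 4.58
eef_pos: [0.5956, 0.2225, 0.1168]
orientation: [[-0.555, 0.832, 0.0], [0.832, 0.555, 0.0], [-0.0, 0.0, -1.0]]
contact_force: [-0.1, -0.2, -0.3]
gripper_width: 0.0006
grasp_force: 0.0
[-0.10265699 -0.24448521 -0.27499355]
4.625 [0.5961 0.2228 0.117 ] 33.71390931307126
```

View pics/w3.png

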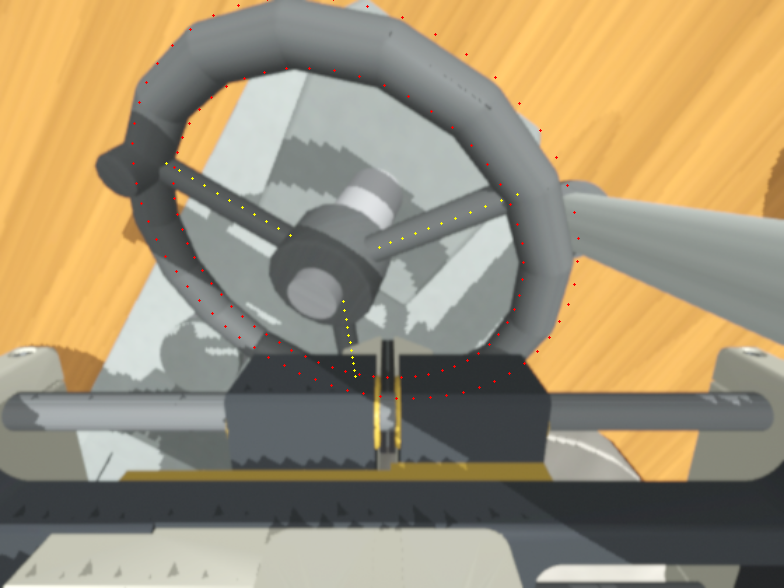

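Spokes have no collision: the fingers passed through the one now at (345,335) and the wheel did not move. So I must pinch the rim, and also keep the wide gripper body clear of the hub. I'll compute which rim angles allow that.

```bash
cat > f.py <<'E'
import numpy as np
x_,y_,z_=np.array([1,0,0]),np.array([0,.866,.5]),np.array([0,-.5,.866])
th=np.radians(np.arange(0,360,6)); C=np.c_[np.cos(th),np.sin(th)]
hub=np.vstack([r*(C[:,:1]*x_+C[:,1:]*y_)+20*z_ for r in(20,14,7,0)])
rim=np.vstack([75*(C[:,:1]*x_+C[:,1:]*y_)+8*np.outer(np.ones(60),[0,0,1])+o for o in([0,0,0],[0,0,0])])
boss=lambda a:75*(np.cos(a)*x_+np.sin(a)*y_)+17*z_
T=9
for ph in range(180,361,10):
  p=np.radians(ph); B=75*(np.cos(p)*x_+np.sin(p)*y_); t=-np.sin(p)*x_+np.cos(p)*y_
  y0=np.degrees(np.arctan2(t[1],t[0]))+90
  best=[]
  for d in range(-50,51,5):
    a=np.radians(y0+d); u=np.array([np.cos(a),np.sin(a)]); v=np.array([-u[1],u[0]])
    zb=B[2]-T+66; c=99
    for Q in(hub,rim):
      q=Q[:,:2]-B[:2]; ins=(abs(q@u)<97)&(abs(q@v)<40)
      if ins.any(): c=min(c,(zb-Q[ins,2]).min())
    best.append((d,round(float(c),1)))
  ok=[d for d,c in best if c>=3]
  print(ph,np.round(B).tolist(),"radial yaw",round((y0)%180),"at0",dict(best)[0],"ok devs",ok)
E
python3 f.py
```

```text
180 [-75.0, 0.0, 0.0] radial yaw 180 at0 27.0 ok devs [-50, -45, -40, -35, -30, -25, -20, -15, -10, -5, 0, 5, 10, 15, 20, 25, 30, 35, 40, 45, 50]
190 [-74.0, -11.0, -7.0] radial yaw 12 at0 23.2 ok devs [-50, -45, -40, -35, -30, -25, -20, -15, -10, -5, 0, 5, 10, 15, 20, 25, 30, 35, 40, 45, 50]
200 [-70.0, -22.0, -13.0] radial yaw 23 at0 16.9 ok devs [-50, -45, -40, -35, -30, -25, -20, -15, -10, -5, 0, 5, 10]
210 [-65.0, -32.0, -19.0] radial yaw 34 at0 10.9 ok devs [-50, -45, -40, -35, -30, -25, -20, -15, -10, -5, 0, 5]
220 [-57.0, -42.0, -24.0] radial yaw 44 at0 5.6 ok devs [-50, -45, -40, -35, -30, -25, -20, -15, -10, -5, 0, 5, 10]
230 [-48.0, -50.0, -29.0] radial yaw 54 at0 1.0 ok devs [-50, -45]
240 [-38.0, -56.0, -32.0] radial yaw 63 at0 -2.8 ok devs [-50]
250 [-26.0, -61.0, -35.0] radial yaw 73 at0 -5.6 ok devs []
260 [-13.0, -64.0, -37.0] radial yaw 81 at0 -7.3 ok devs []
270 [-0.0, -65.0, -38.0] radial yaw 90 at0 -7.8 ok devs []
280 [13.0, -64.0, -37.0] radial yaw 99 at0 -7.3 ok devs []
290 [26.0, -61.0, -35.0] radial yaw 107 at0 -5.6 ok devs []
300 [38.0, -56.0, -32.0] radial yaw 117 at0 -2.8 ok devs [50]
310 [48.0, -50.0, -29.0] radial yaw 126 at0 1.0 ok devs [45, 50]
320 [57.0, -42.0, -24.0] radial yaw 136 at0 5.6 ok devs [-10, -5, 0, 5, 10, 15, 20, 25, 30, 35, 40, 45, 50]
330 [65.0, -32.0, -19.0] radial yaw 146 at0 10.9 ok devs [-5, 0, 5, 10, 15, 20, 25, 30, 35, 40, 45, 50]
340 [70.0, -22.0, -13.0] radial yaw 157 at0 16.9 ok devs [-10, -5, 0, 5, 10, 15, 20, 25, 30, 35, 40, 45, 50]
350 [74.0, -11.0, -7.0] radial yaw 168 at0 23.2 ok devs [-50, -45, -40, -35, -30, -25, -20, -15, -10, -5, 0, 5, 10, 15, 20, 25, 30, 35, 40, 45, 50]
360 [75.0, -0.0, -0.0] radial yaw 0 at0 27.0 ok devs [-50, -45, -40, -35, -30, -25, -20, -15, -10, -5, 0, 5, 10, 15, 20, 25, 30, 35, 40, 45, 50]
```

The radial pinch is feasible on the near side, from 178° to 223°. Eight ratchet strokes of 45°, going back with open fingers straddling the rim, make the full turn.

```bash
cat > t2.py <<'E'
import numpy as np
def T(a0,a1,n):
  p=np.radians(np.linspace(a0,a1,n+1))
  P=1e3*np.c_[.5575+.075*np.cos(p),.2475+.075*.866*np.sin(p),.15+.0375*np.sin(p)-.010]
  y=np.degrees(np.unwrap(np.arctan2(.866*np.cos(p),-np.sin(p))))-90
  print(P[0],P[-1],y[0],y[-1])
  for d in np.c_[np.diff(P,axis=0),np.diff(y)]: print(np.round(d,1).tolist())
T(178,223,8); T(223,178,6)
E
python3 t2.py
python3 -m jog '[[0,0,0.045,0],[0,0,0.045,0],[0,0,0.043,0],[-0.0284,0.0067,0,-8.9],[-0.0284,0.0067,0,-8.9],[-0.0284,0.0067,0,-8.9],[-0.0284,0.0067,0,-9],[0,0,0,0]]' 0.042
```

```text
[482.54568797 249.76672231 141.30873113] [502.64847238 203.20420651 114.4250615 ] -182.3091562325259 -132.88197628807535
[0.1, -6.4, -3.7, 6.5]
[0.8, -6.3, -3.7, 6.5]
[1.5, -6.2, -3.6, 6.4]
[2.2, -6.1, -3.5, 6.3]
[2.9, -5.9, -3.4, 6.2]
[3.6, -5.6, -3.2, 6.0]
[4.2, -5.2, -3.0, 5.9]
[4.7, -4.9, -2.8, 5.7]
[502.64847238 203.20420651 114.4250615 ] [482.54568797 249.76672231 141.30873113] -132.88197628807535 -182.3091562325259
[-6.2, 6.6, 3.8, -7.6]
[-5.2, 7.2, 4.2, -7.9]
[-4.0, 7.7, 4.5, -8.2]
[-2.8, 8.1, 4.7, -8.4]
[-1.6, 8.4, 4.8, -8.6]
[-0.3, 8.5, 4.9, -8.7]
time: 5.68
eef_pos: [0.4801, 0.2495, 0.2502]
orientation: [[0.033, 0.999, 0.0], [0.999, -0.033, 0.0], [0.0, 0.0, -1.0]]
contact_force: [0.3, 0.3, 0.6]
gripper_width: 0.0419
grasp_force: 0.0
```

```bash
python3 -m jog '[[0,0,-0.036,0],[0,0,-0.036,0],[0,0,-0.036,0],[0,0,0,0]]' | grep -v ori
python3 -m jog '[[0,0,0,0],[0,0,0,0],[0,0,0,0],[0,0,0,0]]' 0 | grep -v ori
python3 -m jog '[[0.0001,-0.0064,-0.0037,6.5],[0.0008,-0.0063,-0.0037,6.5],[0.0015,-0.0062,-0.0036,6.4]]' | grep -v ori
```

```text
time: 6.18
eef_pos: [0.4805, 0.2481, 0.1392]
contact_force: [0.2, 0.3, -0.3]
gripper_width: 0.0424
grasp_force: 0.0
time: 6.68
eef_pos: [0.4818, 0.2491, 0.1423]
contact_force: [-0.7, -0.3, -0.1]
gripper_width: 0.0067
grasp_force: 0.0
time: 7.05
eef_pos: [0.4836, 0.2308, 0.1315]
contact_force: [-4.2, 2.7, 5.0]
gripper_width: 0.0004
grasp_force: 3.0
```

The fingers again met no bar, so my wheel height or position may be off. I'll triangulate the hub and boss from the saved pictures, read off as w1 hub (377,237), w2 (363,298), w3 (315,292), and boss face (280,171), (160,173), (117,172).

Run:
```python
from h import *; import pickle
def ray(m,u,v):
    a=bp(m,u,v,0.); b=bp(m,u,v,.2); d=(b-a)/np.linalg.norm(b-a); return a,d
def tri(L):
    A=0;B=0
    for m,u,v in L:
        a,d=ray(m,u,v); M=np.eye(3)-np.outer(d,d); A=A+M; B=B+M@a
    X=np.linalg.solve(A,B); print(X,[np.round(pj(m,X)[0]-[u,v],1).tolist() for m,u,v in L])
ms=[pickle.load(open(f"pics/{n}.pkl","rb"))[1] for n in("w1","w2","w3")]; top=env.camera_model("top")
k=1.4
hub=[(ms[0],377/k,237/k),(ms[1],363/k,298/k),(ms[2],315/k,292/k)]
tri(hub); tri(hub+[(top,173.4,215.1)])
boss=[(ms[0],280/k,171/k),(ms[1],160/k,173/k),(ms[2],117/k,172/k)]
tri(boss)
hm=[(ms[1],210/k,170/k),(ms[2],165/k,170/k),(ms[0],301/k,170/k)]; tri(hm)
print(env.state()["eef_pos"],env.state()["contact_force"])
```

```text
[0.5560996  0.2373506  0.16267835] [[-0.2, -0.0], [0.5, -0.2], [-0.1, 0.2]]
[0.55617132 0.23817597 0.16586506] [[0.3, -0.1], [1.2, 0.5], [-0.2, 0.8], [0.0, 0.3]]
[0.48348894 0.23862863 0.16794304] [[-0.1, 0.7], [1.4, -0.8], [-1.3, -0.7]]
[0.49280021 0.24559508 0.16027134] [[0.4, -0.4], [-0.4, -0.8], [-0.0, 0.6]]
[0.48364957 0.23077722 0.13151715] [-4.2469519   2.69432123  5.00298917]
```

The triangulation confirms the wheel pose: the hub top at (0.556, 0.238, 0.165) and the boss both match the model. So the tips were just too shallow for the pads to hold. I'll retry with the bar nearer the grasp point, 16 mm behind the tips.

```bash
python3 -m jog '[[0,0,0.025,0],[0,0,0.025,0],[0,0,0,0],[-0.0015,0,0,0],[0,0,-0.028,0],[0,0,-0.028,0],[0,0,0,0],[0,0,0,0]]' 0.042 | grep -v ori
python3 -m jog '[[0,0,0,0],[0,0,0,0],[0,0,0,0],[0,0,0,0],[0,0,0,0]]' 0 | grep -v ori
```

```text
time: 8.05
eef_pos: [0.482, 0.23, 0.1244]
contact_force: [0.7, 0.9, -0.1]
gripper_width: 0.0417
grasp_force: 0.0
time: 8.68
eef_pos: [0.4816, 0.2299, 0.1247]
contact_force: [-5.2, -1.8, 4.0]
gripper_width: 0.0128
grasp_force: 29.5
```

It grips, at 29.5 N with a width of 13 mm. First a short stroke to 212°.

```bash
python3 -m jog '[[0.0022,-0.0061,-0.0035,6.3],[0.0029,-0.0059,-0.0034,6.2],[0.0036,-0.0056,-0.0032,6.0],[0,0,0,0]]' | grep -v ori
python3 w.py w4 80 200 320
cat > ang.py <<'E'
import sys,pickle
from h import *
# spoke angle by dark-on-light template: polar unwrapped profile correlation vs w1
W=np.array([.5565,.2478,.1495]);x_,y_=np.array([1,0,0]),np.array([0,.866,.5])
z_=np.array([0,-.5,.866])
def ringprof(n):
    im,m,_=pickle.load(open(f"pics/{n}.pkl","rb")); g=im.astype(float).mean(2)
    th=np.radians(np.arange(0,360,.5)); out=[]
    for r in np.arange(.035,.063,.002):
        P=np.array([W+r*(np.cos(t)*x_+np.sin(t)*y_) for t in th]); q=pj(m,P).astype(np.float32)
        out.append(cv2.remap(g.astype(np.float32),q[:,:1],q[:,1:],cv2.INTER_LINEAR,borderValue=200)[:,0])
    return np.mean(out,0)
if __name__=="__main__":
  for n in sys.argv[1:]:
    p=ringprof(n); p=p-cv2.blur(p[None].astype(np.float32),(61,1))[0]
    print(n,[(int(i)/2,round(float(p[i]))) for i in range(1,719) if p[i]<-12 and p[i]==p[max(0,i-20):i+20].min()])
E
python3 ang.py w1 w2 w3 w4
```

```text
time: 9.18
eef_pos: [0.4893, 0.2105, 0.1142]
contact_force: [-8.1, -7.2, 5.0]
gripper_width: 0.0114
grasp_force: 31.8
9.175 [0.4893 0.2105 0.1142] 35.955770945454475
w1 [(58.5, -38), (181.5, -47), (305.0, -48), (323.0, -20)]
w2 [(57.5, -40), (67.5, -40), (180.5, -58), (300.0, -48)]
w3 [(58.0, -43), (180.5, -54), (296.5, -33), (322.5, -19)]
w4 [(50.0, -29), (94.0, -64), (150.0, -20), (187.0, -13), (213.5, -20), (317.5, -12), (343.5, -39)]
```

The stroke worked: the spokes moved from 58/181/300° to 94/213.5°, about +33° in total, counting the boss push. Now one full ratchet cycle, then a check.

```bash
python3 -m jog '[[0,0,0,0],[0,0,0,0],[-0.004,0.0066,0.0036,-7.6],[-0.0032,0.0072,0.0039,-7.6],[-0.002,0.0076,0.0041,-7.6],[-0.0011,0.0078,0.0041,-7.6],[-0.0003,0.008,0.0041,-7.6],[0,0,0,0]]' 0.034 | grep -v ori
python3 -m jog '[[0,0,0,0],[0,0,0,0],[0,0,0,0],[0,0,0,0],[0.0002,-0.0066,-0.0035,6.3],[0.0009,-0.0065,-0.0035,6.3],[0.0016,-0.0063,-0.0034,6.3],[0.0022,-0.0062,-0.0033,6.4],[0.0027,-0.0059,-0.0031,6.4],[0.003,-0.0057,-0.003,6.3],[0,0,0,0]]' 0 | grep -v ori
python3 w.py w5 80 ; python3 ang.py w4 w5
```

```text
time: 10.22
eef_pos: [0.481, 0.2502, 0.1344]
contact_force: [0.3, -0.4, 0.4]
gripper_width: 0.0342
grasp_force: 0.0
time: 11.6
eef_pos: [0.4919, 0.2121, 0.115]
contact_force: [1.4, -2.3, 2.8]
gripper_width: 0.0
grasp_force: 1.9
11.6 [0.4919 0.2121 0.115 ] 35.828689195157516
w4 [(50.0, -29), (94.0, -64), (150.0, -20), (187.0, -13), (213.5, -20), (317.5, -12), (343.5, -39)]
w5 [(47.0, -30), (90.0, -29), (116.0, -71), (148.0, -19), (214.5, -25), (344.0, -20)]
```

It gripped, turned about 22°, then slid off upward because my z path was too shallow. I'll go 4 mm deeper, with a truer z path and a slightly shorter stroke (178→208°).

```bash
python3 -m jog '[[0,0,0.025,0],[-0.0027,0.0095,0.005,-9.5],[-0.0027,0.0095,0.005,-9.5],[-0.0027,0.0095,0.005,-9.6],[-0.0027,0.0097,0.005,-9.6],[0,0,-0.015,0],[0,0,-0.015,0],[0,0,0,0]]' 0.034 | grep -v ori
python3 -m jog '[[0,0,0,0],[0,0,0,0],[0,0,0,0],[0,0,0,0]]' 0 | grep -v ori
python3 -m jog '[[0.0003,-0.007,-0.0039,6.8],[0.0011,-0.0068,-0.0039,6.8],[0.0018,-0.0066,-0.0038,6.7],[0.0025,-0.0063,-0.0037,6.7],[0.0031,-0.0061,-0.0036,6.8],[0,0,0,0]]'  | grep -v ori
python3 w.py w6 80 ; python3 ang.py w5 w6
```

```text
time: 12.65
eef_pos: [0.4789, 0.2498, 0.1272]
contact_force: [0.9, 0.6, -0.2]
gripper_width: 0.0341
grasp_force: 0.0
time: 13.15
eef_pos: [0.4823, 0.2507, 0.1302]
contact_force: [5.2, 0.3, -2.6]
gripper_width: 0.0135
grasp_force: 26.7
time: 13.9
eef_pos: [0.4906, 0.2169, 0.1122]
contact_force: [1.9, -5.1, 6.6]
gripper_width: 0.0092
grasp_force: 26.9
13.9 [0.4906 0.2169 0.1122] 31.562720048932643
w5 [(47.0, -30), (90.0, -29), (116.0, -71), (148.0, -19), (214.5, -25), (344.0, -20)]
w6 [(12.5, -16), (43.5, -31), (91.5, -33), (148.5, -49), (182.0, -17), (207.0, -23), (313.5, -13), (350.5, -37)]
```

That turned it +32° (116→148.5°), a total of 90°. The grip width shrank during the stroke, so the pads are still creeping upward. I'll take the next cycle 3–4 mm deeper.

```bash
python3 -m jog '[[0,0,0,0],[0,0,0,0],[-0.0036,0.0076,0.0037,-8.5],[-0.0027,0.0081,0.0039,-8.4],[-0.0017,0.0084,0.0041,-8.4],[-0.0008,0.0087,0.0042,-8.5],[0,0,0,0]]' 0.034 | grep -v ori
python3 -m jog '[[0,0,0,0],[0,0,0,0],[0,0,0,0],[0,0,0,0]]' 0 | grep -v ori
python3 -m jog '[[0.0003,-0.007,-0.0041,6.8],[0.0011,-0.0068,-0.0041,6.8],[0.0018,-0.0066,-0.004,6.7],[0.0025,-0.0063,-0.0039,6.7],[0.0031,-0.0061,-0.0038,6.8],[0,0,0,0]]'  | grep -v ori
python3 w.py w7 80 ; python3 ang.py w6 w7
```

```text
time: 14.82
eef_pos: [0.4802, 0.2513, 0.1266]
contact_force: [0.9, 0.0, 0.9]
gripper_width: 0.0343
grasp_force: 0.0
time: 15.32
eef_pos: [0.4827, 0.2503, 0.1265]
contact_force: [8.0, -0.1, -4.9]
gripper_width: 0.0138
grasp_force: 29.8
time: 16.08
eef_pos: [0.4904, 0.2169, 0.1078]
contact_force: [0.9, -3.7, 7.3]
gripper_width: 0.0135
grasp_force: 28.8
16.075 [0.4904 0.2169 0.1078] 31.602487444910217
w6 [(12.5, -16), (43.5, -31), (91.5, -33), (148.5, -49), (182.0, -17), (207.0, -23), (313.5, -13), (350.5, -37)]
w7 [(49.5, -22), (93.0, -29), (147.0, -21), (175.0, -28), (203.0, -18), (317.0, -12), (351.0, -39)]
```

The grip now holds firmly (13.8→13.5 mm) at about 30° per stroke. I'll run three more cycles.

```bash
python3 -m jog '[[0,0,0,0],[0,0,0,0],[-0.0036,0.0076,0.0048,-8.5],[-0.0027,0.0081,0.005,-8.4],[-0.0017,0.0084,0.005,-8.4],[-0.0008,0.0087,0.0051,-8.5],[0,0,0,0]]' 0.034 | grep -E 'pos|force'
python3 -m jog '[[0,0,0,0],[0,0,0,0],[0,0,0,0],[0,0,0,0],[0.0003,-0.007,-0.0041,6.8],[0.0011,-0.0068,-0.0041,6.8],[0.0018,-0.0066,-0.004,6.7],[0.0025,-0.0063,-0.0039,6.7],[0.0031,-0.0061,-0.0038,6.8],[0,0,0,0]]' 0 | grep -E 'pos|force|width'
python3 -m jog '[[0,0,0,0],[0,0,0,0],[-0.0036,0.0076,0.0048,-8.5],[-0.0027,0.0081,0.005,-8.4],[-0.0017,0.0084,0.005,-8.4],[-0.0008,0.0087,0.0051,-8.5],[0,0,0,0]]' 0.034 | grep -E 'pos|force'
python3 -m jog '[[0,0,0,0],[0,0,0,0],[0,0,0,0],[0,0,0,0],[0.0003,-0.007,-0.0041,6.8],[0.0011,-0.0068,-0.0041,6.8],[0.0018,-0.0066,-0.004,6.7],[0.0025,-0.0063,-0.0039,6.7],[0.0031,-0.0061,-0.0038,6.8],[0,0,0,0]]' 0 | grep -E 'pos|force|width'
python3 w.py w8 80
python3 -m jog '[[0,0,0,0],[0,0,0,0],[-0.0036,0.0076,0.0048,-8.5],[-0.0027,0.0081,0.005,-8.4],[-0.0017,0.0084,0.005,-8.4],[-0.0008,0.0087,0.0051,-8.5],[0,0,0,0]]' 0.034 | grep -E 'pos|force'
python3 -m jog '[[0,0,0,0],[0,0,0,0],[0,0,0,0],[0,0,0,0],[0.0003,-0.007,-0.0041,6.8],[0.0011,-0.0068,-0.0041,6.8],[0.0018,-0.0066,-0.004,6.7],[0.0025,-0.0063,-0.0039,6.7],[0.0031,-0.0061,-0.0038,6.8],[0,0,0,0]]' 0 | grep -E 'pos|force|width'
python3 w.py w9 80 ; python3 ang.py w8 w9
```

```text
eef_pos: [0.479, 0.2496, 0.1257]
contact_force: [-2.1, -4.2, 0.1]
grasp_force: 2.6
eef_pos: [0.4905, 0.2169, 0.1086]
contact_force: [-2.1, -8.5, 12.3]
gripper_width: 0.0132
grasp_force: 39.8
eef_pos: [0.4789, 0.2502, 0.1261]
contact_force: [-3.4, -3.8, 1.8]
grasp_force: 2.6
eef_pos: [0.4904, 0.2169, 0.1086]
contact_force: [-2.0, -8.6, 12.3]
gripper_width: 0.0134
grasp_force: 38.6
20.375 [0.4904 0.2169 0.1086] 31.57928014039738
eef_pos: [0.4792, 0.2503, 0.1262]
contact_force: [-2.7, -4.3, 1.5]
grasp_force: 2.6
eef_pos: [0.4905, 0.2169, 0.1086]
contact_force: [-1.2, -9.2, 12.4]
gripper_width: 0.0131
grasp_force: 38.1
22.55 [0.4905 0.2169 0.1086] 31.589056339333446
w8 [(48.0, -22), (73.5, -34), (93.0, -30), (119.0, -12), (147.0, -21), (184.5, -28), (317.5, -14), (351.0, -38)]
w9 [(48.0, -22), (73.5, -34), (93.0, -30), (119.0, -12), (147.0, -21), (184.5, -28), (317.5, -13), (351.0, -38)]
```

Frames w8 and w9 are identical. On the way back the open inner finger met the spoke at about 175° and dragged the wheel back, so spokes do collide at this depth, and about 127° is turned in total. Pushing spokes from behind with deeper closed fingers would be faster, so I'll check body and finger clearances for that.

```bash
cat > g.py <<'E'
import numpy as np
x_,y_,z_=np.array([1,0,0]),np.array([0,.866,.5]),np.array([0,-.5,.866])
th=np.radians(np.arange(0,360,4)); C=np.c_[np.cos(th),np.sin(th)]
hub=np.vstack([r*(C[:,:1]*x_+C[:,1:]*y_)+h*z_ for r in(20,14,7,0) for h in(20,)]+[20*(C[:,:1]*x_+C[:,1:]*y_)+h*z_ for h in(0,10)])
tube=np.vstack([(75+8*np.cos(q))*(C[:,:1]*x_+C[:,1:]*y_)+8*np.sin(q)*z_ for q in np.linspace(0,2*np.pi,12,endpoint=False)])
for T in(18,21):
 print("T",T)
 for ph in range(190,352,10):
  p=np.radians(ph); res=[]
  for r in(44,47,50,53):
   B=r*(np.cos(p)*x_+np.sin(p)*y_); tip=B[2]-T
   y0=np.degrees(np.arctan2(.866*np.cos(p),-np.sin(p)))
   for d in range(-60,61,10):
    a=np.radians(y0+d); u=np.array([np.cos(a),np.sin(a)]); v=np.array([-u[1],u[0]])
    cb=99;cf=99
    for Q in(hub,tube):
      q=Q[:,:2]-B[:2]; A,Bv=abs(q@u),abs(q@v)
      i=(A<95)&(Bv<37.5)
      if i.any(): cb=min(cb,(tip+66-Q[i,2]).min())
      k=Q[:,2]>tip
      dd=np.maximum(A-19,Bv-9.5)[k]; cf=min(cf,dd.min())
    res.append((min(cb,2*cf),r,d,round(float(cb),1),round(float(cf),1)))
  print(ph,max(res))
E
python3 g.py
```

```text
T 18
190 (np.float64(6.291944139647427), 44, 30, 7.1, 3.1)
200 (np.float64(4.608482028071123), 47, 20, 4.6, 2.5)
210 (np.float64(4.8600654199630995), 47, 20, 4.9, 2.5)
220 (np.float64(3.677149709395046), 47, 10, 3.7, 3.2)
230 (np.float64(5.44271220170636), 47, 10, 5.5, 2.7)
240 (np.float64(3.9005269142002987), 47, 10, 3.9, 3.1)
250 (np.float64(3.298030769199105), 47, 10, 3.3, 1.9)
260 (np.float64(3.03750453640734), 47, 10, 3.0, 2.5)
270 (np.float64(3.470565150367566), 47, 0, 3.5, 3.9)
280 (np.float64(3.037504536407333), 47, -10, 3.0, 2.5)
290 (np.float64(3.298030769199105), 47, -10, 3.3, 1.9)
300 (np.float64(3.9005269142003023), 47, -10, 3.9, 3.1)
310 (np.float64(5.442712201706353), 47, -10, 5.5, 2.7)
320 (np.float64(3.677149709395035), 47, -10, 3.7, 3.2)
330 (np.float64(4.860065419963092), 47, -20, 4.9, 2.5)
340 (np.float64(4.608482028071123), 47, -20, 4.6, 2.5)
350 (np.float64(6.291944139647427), 44, -30, 7.1, 3.1)
T 21
190 (np.float64(4.315043163431248), 44, 40, 5.8, 2.2)
200 (np.float64(3.611153316364401), 44, 30, 4.0, 1.8)
210 (np.float64(2.6100654199630995), 44, 20, 2.6, 2.1)
220 (np.float64(3.1671622724656245), 47, 20, 4.7, 1.6)
230 (np.float64(2.946914715315266), 44, 10, 2.9, 2.3)
240 (np.float64(1.1959928619684135), 44, 10, 1.2, 1.3)
250 (np.float64(0.5788862458446147), 44, 10, 0.6, 0.7)
260 (np.float64(0.1581746707521532), 50, 10, 0.2, 0.1)
270 (np.float64(0.4705651503675661), 47, 0, 0.5, 3.9)
280 (np.float64(0.15817467075214608), 50, -10, 0.2, 0.1)
290 (np.float64(0.5788862458446182), 44, -10, 0.6, 0.7)
300 (np.float64(1.1959928619684135), 44, -10, 1.2, 1.3)
310 (np.float64(2.946914715315259), 44, -10, 2.9, 2.3)
320 (np.float64(3.167162272465589), 47, -20, 4.7, 1.6)
330 (np.float64(2.6100654199630924), 44, -20, 2.6, 2.1)
340 (np.float64(3.611153316364387), 44, -30, 4.0, 1.8)
350 (np.float64(4.315043163431255), 44, -40, 5.8, 2.2)
```

Clearance for the spoke push is too tight, so I'll keep the rim pinch, but the landing must avoid spokes. The useful question is how far left the wrist may go before the duct. One top view from the present pose answers it.

Run:
```python
from h import *
im=env.camera("top"); m=env.camera_model("top"); cv2.imwrite("pics/t2.png",im)
k=5; x0,y0=95,150
a=cv2.resize(im[y0:y0+115,x0:x0+155],None,fx=k,fy=k,interpolation=cv2.INTER_CUBIC)
for y,c in((.310,(0,0,255)),(.27,(0,255,0)),(.25,(0,255,255)),(.217,(255,0,0))):
  for x in np.arange(.40,.68,.004):
    q=(pj(m,[x,y,.362])[0]-[x0,y0])*k; cv2.circle(a,tuple(int(i) for i in q),1,c,-1)
cv2.imwrite("pics/t2c.png",a)
```

```text
(no output)
```

View pics/t2c.png

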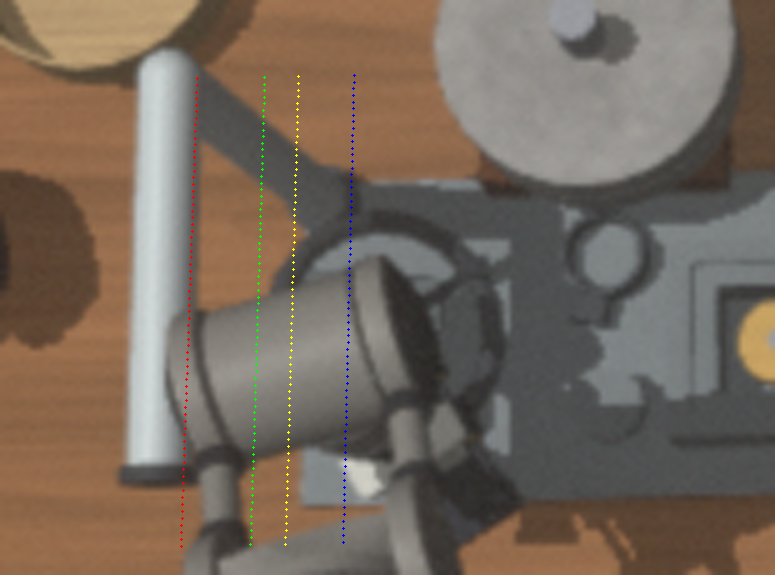

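The wrist's left end at (168,370) already overlaps the duct line (red, x≈187) from above, so I won't go further left than y≈0.252. To pass the spoke, I'll carry the wheel back 25° while gripped, regrip just ahead of the spoke, then take a long stroke to 213°.

```bash
python3 -m jog '[[-0.0031,0.0064,0.0039,-7],[-0.0025,0.0067,0.0041,-7],[-0.0019,0.0069,0.0042,-7],[-0.0012,0.0071,0.0044,-7],[0,0,0,0]]' | grep -E 'pos|force|width'
python3 -m jog '[[0,0,0,0],[0,0,0,0],[-0.0001,0.0057,0.0033,-5.8],[0,0,0,0]]' 0.026 | grep -E 'pos|force|width'
python3 -m jog '[[0,0,0,0],[0,0,0,0],[0,0,0,0],[0.0002,-0.0067,-0.0035,6.5],[0.0011,-0.0066,-0.0034,6.5],[0.0018,-0.0064,-0.0033,6.5],[0.0025,-0.0062,-0.0032,6.5],[0.003,-0.006,-0.003,6.6],[0.0035,-0.0058,-0.0029,6.6],[0,0,0,0]]' 0 | grep -E 'time|pos|force|width'
python3 w.py w10 80; python3 ang.py w9 w10
```

```text
eef_pos: [0.4828, 0.2435, 0.1255]
contact_force: [1.8, -10.8, 12.5]
gripper_width: 0.0122
grasp_force: 33.9
eef_pos: [0.4792, 0.2501, 0.1258]
contact_force: [-1.1, -5.9, 0.8]
gripper_width: 0.0263
grasp_force: 2.7
time: 25.02
eef_pos: [0.4928, 0.2137, 0.1072]
contact_force: [1.0, 1.4, -0.4]
gripper_width: 0.0128
grasp_force: 42.0
25.025 [0.4928 0.2137 0.1072] 36.82367448387174
w9 [(48.0, -22), (73.5, -34), (93.0, -30), (119.0, -12), (147.0, -21), (184.5, -28), (317.5, -13), (351.0, -38)]
w10 [(60.5, -17), (77.5, -29), (93.0, -24), (149.5, -21), (188.0, -28), (346.0, -45)]
```

The upper spoke is at 77.5°, which puts the near one at 197.5° and matches the mechanics. I'll lift over it, land at 177° (20° behind it), check the force, and make the next stroke.

```bash
python3 -m jog '[[0,0,0,0],[0,0,0.015,0],[0,0,0.015,0],[-0.003,0.0097,0.005,-10],[-0.003,0.0097,0.005,-10],[-0.003,0.0097,0.005,-10.1],[-0.003,0.0097,0.005,-10.1],[0,0,-0.015,0],[0,0,-0.015,0],[0,0,0,0]]' 0.024 | grep -E 'pos|force|width'
python3 w.py w11 80; python3 ang.py w11
python3 -m jog '[[0,0,0,0],[0,0,0,0],[0,0,0,0]]' 0 | grep -E 'time|pos|force|width'
```

```text
eef_pos: [0.4792, 0.2509, 0.1251]
contact_force: [-0.2, 0.1, -0.2]
gripper_width: 0.0237
grasp_force: 0.0
26.325 [0.4792 0.2509 0.1251] -3.2093281634375552
w11 [(23.0, -22), (76.5, -46), (100.5, -26), (128.5, -26), (178.0, -24), (306.0, -14)]
time: 26.75
eef_pos: [0.4821, 0.2515, 0.1273]
contact_force: [6.5, -0.6, -6.4]
gripper_width: 0.0156
grasp_force: 29.2
```

The landing is free and the grip is full (15.6 mm). Two more cycles; the spokes will be at 227°/107° and then 257°/137°, which is clear.

```bash
python3 -m jog '[[0.0003,-0.0072,-0.0042,7],[0.0011,-0.007,-0.0042,7],[0.0018,-0.0068,-0.0041,6.9],[0.0024,-0.0066,-0.004,6.9],[0.0031,-0.0063,-0.004,7],[0,0,0,0]]' | grep -E 'pos|force|width'
python3 -m jog '[[0,0,0,0],[-0.0036,0.0078,0.005,-8.7],[-0.0027,0.0083,0.0051,-8.7],[-0.0017,0.0087,0.0052,-8.7],[-0.0007,0.0091,0.0052,-8.7],[0,0,0,0]]' 0.03 | grep -E 'pos|force|width'
python3 w.py w12 80
python3 -m jog '[[0,0,0,0],[0,0,0,0],[0,0,0,0],[0.0003,-0.0072,-0.0042,7],[0.0011,-0.007,-0.0042,7],[0.0018,-0.0068,-0.0041,6.9],[0.0024,-0.0066,-0.004,6.9],[0.0031,-0.0063,-0.004,7],[0,0,0,0]]' 0 | grep -E 'pos|force|width'
python3 -m jog '[[0,0,0,0],[-0.0036,0.0078,0.005,-8.7],[-0.0027,0.0083,0.0051,-8.7],[-0.0017,0.0087,0.0052,-8.7],[-0.0007,0.0091,0.0052,-8.7],[0,0,0,0]]' 0.03 | grep -E 'time|pos|force|width'
python3 w.py w13 80; python3 ang.py w11 w12 w13
```

```text
eef_pos: [0.4896, 0.2169, 0.1078]
contact_force: [-1.2, -3.8, 4.2]
gripper_width: 0.0145
grasp_force: 29.7
eef_pos: [0.4807, 0.2525, 0.1276]
contact_force: [-0.3, 0.5, -0.2]
gripper_width: 0.0298
grasp_force: 0.0
28.25 [0.4807 0.2525 0.1276] -3.1540489452129363
eef_pos: [0.4905, 0.2169, 0.108]
contact_force: [-0.5, -3.1, 7.8]
gripper_width: 0.0134
grasp_force: 28.8
time: 30.18
eef_pos: [0.4803, 0.2521, 0.1272]
contact_force: [0.1, -0.1, -0.0]
gripper_width: 0.0298
grasp_force: 0.0
30.175 [0.4803 0.2521 0.1272] -3.139540260130658
w11 [(23.0, -22), (76.5, -46), (100.5, -26), (128.5, -26), (178.0, -24), (306.0, -14)]
w12 [(23.0, -23), (106.5, -61), (125.0, -21), (177.0, -17), (316.0, -18)]
w13 [(1.5, -39), (23.0, -43), (99.5, -22), (129.0, -25), (140.5, -25), (155.0, -15), (178.5, -16), (315.5, -20)]
```

```bash
python3 -m jog '[[0,0,0,0],[0,0,0,0],[0,0,0,0],[0.0002,-0.0061,-0.0035,6],[0.0007,-0.006,-0.0035,6],[0.0011,-0.0058,-0.0034,6],[0.0007,-0.0028,-0.0017,3],[0,0,0,0]]' 0 | grep -E 'pos|force|width'
python3 -m jog '[[0,0,0,0],[-0.0013,0.0067,0.0039,-7],[-0.0009,0.0069,0.0041,-7],[-0.0005,0.0071,0.0041,-7],[0,0,0,0]]' 0.026 | grep -E 'pos|force|width'
python3 w.py w14 80
python3 -m jog '[[0,0,0,0],[0,0,0,0],[0,0,0,0],[0.0002,-0.0069,-0.0036,6.7],[0.0011,-0.0068,-0.0035,6.7],[0.0018,-0.0066,-0.0034,6.7],[0.0025,-0.0064,-0.0033,6.7],[0.003,-0.0062,-0.0031,6.7],[0.0034,-0.0059,-0.003,6.7],[0,0,0,0]]' 0 | grep -E 'pos|force|width'
python3 -m jog '[[0,0,0,0],[0,0,0.015,0],[0,0,0.015,0],[-0.003,0.0097,0.005,-10],[-0.003,0.0097,0.005,-10],[-0.003,0.0097,0.005,-10.1],[-0.003,0.0097,0.005,-10.1],[0,0,0,0]]' 0.024 | grep -E 'time|pos|force|width'
python3 w.py w15 80; python3 ang.py w14 w15
```

```text
eef_pos: [0.484, 0.2306, 0.1158]
contact_force: [1.1, -1.6, 4.8]
gripper_width: 0.0148
grasp_force: 27.6
eef_pos: [0.4801, 0.252, 0.127]
contact_force: [0.1, 0.8, -0.6]
gripper_width: 0.0258
grasp_force: 0.0
31.85 [0.4801 0.252  0.127 ] -3.1733826995889665
eef_pos: [0.4923, 0.2132, 0.1067]
contact_force: [1.8, 4.2, -4.2]
gripper_width: 0.0141
grasp_force: 26.7
time: 34.15
eef_pos: [0.4808, 0.2523, 0.159]
contact_force: [0.0, 0.6, 0.9]
gripper_width: 0.0241
grasp_force: 0.0
34.15 [0.4808 0.2523 0.159 ] -3.1530250286692505
w14 [(11.0, -20), (37.0, -41), (99.0, -23), (128.5, -26), (148.5, -17), (161.5, -19), (178.5, -19), (310.5, -20)]
w15 [(14.0, -28), (71.5, -41), (96.0, -19), (128.0, -21), (167.5, -17), (183.5, -42), (310.5, -34)]
```

The spokes are now at 71.5/191.5/311.5°, so the near one is only 14.5° from my landing point. I'll nudge it on by landing just ahead of it at 209° and taking a 5–6° stroke.

```bash
python3 -m jog '[[0.0023,-0.0087,-0.002,9],[0.0023,-0.0087,-0.002,9],[0.0023,-0.0087,-0.002,9],[0.0024,-0.0088,-0.002,8.9],[0,0,-0.0214,0],[0,0,-0.0214,0],[0,0,0,0]]' 0.022 | grep -E 'pos|force|width'
python3 -m jog '[[0,0,0,0],[0,0,0,0],[0,0,0,0],[0.002,-0.0028,-0.0003,3.1],[0.0021,-0.0028,-0.0003,3.1],[0,0,0,0]]' 0 | grep -E 'pos|force|width'
python3 -m jog '[[0,0,0.015,0],[0,0,0.015,0],[-0.0034,0.0101,0.005,-10.5],[-0.0034,0.0101,0.005,-10.5],[-0.0033,0.0101,0.005,-10.5],[-0.0033,0.0102,0.005,-10.6],[0,0,0,0]]' 0.024 | grep -E 'time|pos|force|width'
python3 w.py w16 80; python3 ang.py w16
```

```text
eef_pos: [0.4907, 0.2143, 0.1064]
contact_force: [4.1, -6.7, -1.7]
gripper_width: 0.022
grasp_force: 3.1
eef_pos: [0.4932, 0.212, 0.1051]
contact_force: [1.0, 5.2, -6.8]
gripper_width: 0.0146
grasp_force: 29.1
time: 36.7
eef_pos: [0.4807, 0.2522, 0.1574]
contact_force: [0.2, 0.6, -0.5]
gripper_width: 0.0239
grasp_force: 0.0
36.7 [0.4807 0.2522 0.1574] -3.100682124665693
w16 [(14.5, -28), (73.0, -41), (95.5, -19), (127.5, -21), (167.5, -21), (185.0, -43), (310.5, -35)]
```

```bash
python3 -m jog '[[0.0003,0.0013,0,-1.5],[0,0,-0.01,0],[0,0,-0.01,0],[0,0,-0.009,0],[0,0,0,0]]' 0.02 | grep -E 'pos|force|width'
python3 -m jog '[[0,0,0,0],[0,0,0,0],[0,0,0,0]]' 0 | grep -E 'time|pos|force|width'
python3 w.py w17 80; python3 ang.py w17
```

```text
eef_pos: [0.4806, 0.2527, 0.1259]
contact_force: [1.2, -0.6, -2.6]
gripper_width: 0.02
grasp_force: 1.0
time: 37.75
eef_pos: [0.482, 0.2526, 0.1265]
contact_force: [7.3, -1.0, -7.2]
gripper_width: 0.0153
grasp_force: 29.4
37.75 [0.482  0.2526 0.1265] -4.805337479706974
w17 [(23.5, -23), (60.0, -20), (73.5, -42), (98.0, -24), (127.0, -25), (158.5, -13), (177.5, -30), (296.0, -20), (311.5, -23)]
```

It's gripped, with the boss now at 73.5° on the upper side, so about 253° is turned and 107° remain. Next: strokes of 32, 31 and 18°.

```bash
python3 -m jog '[[0.0002,-0.0075,-0.0043,7.3],[0.001,-0.0073,-0.0043,7.3],[0.0018,-0.0071,-0.0042,7.3],[0.0025,-0.0068,-0.0041,7.2],[0.0031,-0.0066,-0.0041,7.2],[0,0,0,0]]' | grep -E 'pos|width'
python3 -m jog '[[0,0,0,0],[-0.0036,0.0078,0.005,-8.7],[-0.0027,0.0083,0.0051,-8.7],[-0.0017,0.0087,0.0052,-8.7],[-0.0007,0.0091,0.0052,-8.7],[0,0,0,0]]' 0.03 | grep -E 'pos|force|width'
python3 w.py w18 80
python3 -m jog '[[0,0,0,0],[0,0,0,0],[0,0,0,0],[0.0003,-0.0072,-0.0042,7],[0.0011,-0.007,-0.0042,7],[0.0018,-0.0068,-0.0041,6.9],[0.0024,-0.0066,-0.004,6.9],[0.0031,-0.0063,-0.004,7],[0,0,0,0]]' 0 | grep -E 'pos|width'
python3 -m jog '[[0,0,0,0],[-0.0036,0.0078,0.005,-8.7],[-0.0027,0.0083,0.0051,-8.7],[-0.0017,0.0087,0.0052,-8.7],[-0.0007,0.0091,0.0052,-8.7],[0,0,0,0]]' 0.03 | grep -E 'pos|force|width'
python3 -m jog '[[0,0,0,0],[0,0,0,0],[0,0,0,0],[0.0002,-0.0061,-0.0035,6],[0.0007,-0.006,-0.0035,6],[0.0011,-0.0058,-0.0034,6],[0.0007,-0.0028,-0.0017,3],[0,0,0,0]]' 0 | grep -E 'pos|width'
python3 -m jog '[[0,0,0,0],[-0.0013,0.0067,0.0039,-7],[-0.0009,0.0069,0.0041,-7],[-0.0005,0.0071,0.0041,-7],[0,0,0,0]]' 0.026 | grep -E 'time|pos|force|width'
python3 w.py w19 80; python3 ang.py w18 w19
```

```text
eef_pos: [0.4893, 0.2177, 0.1064]
gripper_width: 0.0146
eef_pos: [0.4806, 0.2522, 0.1266]
contact_force: [-0.2, -0.1, 0.4]
gripper_width: 0.0301
grasp_force: 0.0
39.3 [0.4806 0.2522 0.1266] -3.2178467039175764
eef_pos: [0.4907, 0.2164, 0.1071]
gripper_width: 0.014
eef_pos: [0.4805, 0.252, 0.1264]
contact_force: [-0.3, 0.6, -0.5]
gripper_width: 0.0299
grasp_force: 0.0
eef_pos: [0.4837, 0.2306, 0.1146]
gripper_width: 0.0149
time: 42.85
eef_pos: [0.4803, 0.2519, 0.1262]
contact_force: [-0.1, -0.0, -1.4]
gripper_width: 0.0261
grasp_force: 0.0
42.85 [0.4803 0.2519 0.1262] -3.1954823798764203
w18 [(23.5, -22), (104.0, -60), (124.5, -20), (176.5, -18), (316.0, -17)]
w19 [(10.5, -15), (34.5, -42), (99.0, -22), (128.0, -25), (146.0, -14), (159.0, -23), (178.0, -18), (310.5, -19)]
```

The boss is at about 154.5°, with 25–26° left. Final stroke, then release, lift and check.

```bash
python3 -m jog '[[0,0,0,0],[0,0,0,0],[0,0,0,0],[0.0003,-0.0075,-0.0043,7.3],[0.0011,-0.0073,-0.0043,7.4],[0.0019,-0.0071,-0.0043,7.4],[0.0026,-0.0069,-0.0043,7.3],[0,0,0,0]]' 0 | grep -E 'pos|width'
python3 -m jog '[[0,0,0,0],[0,0,0,0],[0,0,0.04,0],[0,0,0.05,0],[0,0,0.05,0],[0,0,0,0]]' 0.03 | grep -E 'time|pos|force|width'
python3 w.py w20 60 180 300; python3 ang.py w20 w1
python3 - <<'E'
from h import *
# compare top views: before vs now on boss/rim near side (arm may hide); wrist: boss template at expected pixel
import pickle
im,m,_=pickle.load(open("pics/w20.pkl","rb"))
W=np.array([.556,.248,.1485])
for a in(165,173,181,189,197):
    t=np.radians(a); P=W+.075*(np.cos(t)*np.array([1,0,0])+np.sin(t)*np.array([0,.866,.5]))+.016*np.array([0,-.5,.866])
    u,v=pj(m,P)[0]; print(a,round(u),round(v), im[int(v)-2:int(v)+3,int(u)-2:int(u)+3].mean() if 2<u<557 and 2<v<417 else None)
E
```

```text
eef_pos: [0.4869, 0.2224, 0.1094]
gripper_width: 0.0145
time: 44.65
eef_pos: [0.4883, 0.2237, 0.2533]
contact_force: [-0.0, -0.2, -0.5]
gripper_width: 0.0299
grasp_force: 0.0
44.65 [0.4883 0.2237 0.2533] 26.090498429694595
w20 [(59.0, -26), (181.0, -30), (291.0, -30), (341.0, -14)]
w1 [(58.5, -38), (181.5, -47), (305.0, -48), (323.0, -20)]
165 287 171 60.56
173 280 178 54.906666666666666
181 275 185 51.70666666666666
189 272 192 54.413333333333334
197 270 200 52.14666666666667
```

The spokes are at 59°/181°, against 58.5°/181.5° at the start, so the full turn is done. Next I'll refine the plate pose from both saved views, and confirm that the boss is on the near spoke.

Run:
```python
from h import *; import pickle
for n in("top","side"):
    im=cv2.imread(f"pics/{n}0.png"); m=env.camera_model(n)
    K,R,t=[np.array(m[k]) for k in("camera_matrix","R","t")]
    # rectify plane z=6mm around plate, 0.5 mm/px
    s=.0005; X0,Y0=.43,-.47; N=480; M=360
    H=K@np.c_[R[:,0],R[:,1],R[:,2]*.006+t]@np.array([[s,0,X0],[0,s,Y0],[0,0,1]])
    r=cv2.warpPerspective(im,np.linalg.inv(H),(N,M),flags=cv2.INTER_CUBIC)
    hsv=cv2.cvtColor(r,cv2.COLOR_BGR2HSV); mask=((hsv[...,1]<70)&(hsv[...,2]>120)).astype(np.uint8)
    mask=cv2.morphologyEx(mask,cv2.MORPH_CLOSE,np.ones((25,25),np.uint8))
    c,l,st,ce=cv2.connectedComponentsWithStats(mask); i=1+st[1:,4].argmax()
    body=cv2.morphologyEx((l==i).astype(np.uint8),cv2.MORPH_OPEN,np.ones((130,130),np.uint8))
    cn=max(cv2.findContours(body,0,1)[0],key=len); 
    (cx,cy),wh,an=cv2.minAreaRect(cn); print(n,st[i,4]*s*s,X0+cx*s,Y0+cy*s,np.array(wh)*s*1e3,an)
def boss(n):
    im,m,_=pickle.load(open(f"pics/{n}.pkl","rb")); W=np.array([.556,.248,.1485]); o=[]
    for a in(61,181,301):
        t=np.radians(a); P=W+.083*(np.cos(t)*np.array([1,0,0])+np.sin(t)*np.array([0,.866,.5]))+.014*np.array([0,-.5,.866])
        u,v=pj(m,P)[0].astype(int); o.append(round(float(im[v-3:v+4,u-3:u+4].mean())))
    return o
print("boss w1",boss("w1"),"w20",boss("w20"))
```

```text
top 0.0158825 0.5425 -0.38349999999999995 [105. 145.] 90.0
side 0.017107 0.543 -0.38125 [111.5 148. ] 90.0
boss w1 [133, 151, 96] w20 [101, 92, 39]
```

```bash
python3 -m jog '[[0.005,-0.06,0,7],[0.005,-0.061,0,7],[0.005,-0.061,0,7],[0.005,-0.061,0,7],[0.005,-0.061,0,7],[0.005,-0.061,-0.02,7],[0.005,-0.061,-0.02,7],[0.005,-0.061,-0.03,7],[0.005,-0.061,-0.03,7],[0.006,-0.06,-0.03,6.7],[0,0,0,0]]' 0.09
```

```text
time: 46.08
eef_pos: [0.5331, -0.3692, 0.1213]
orientation: [[-0.995, -0.097, -0.007], [-0.098, 0.995, 0.006], [0.007, 0.006, -1.0]]
contact_force: [-0.0, -0.3, 0.6]
gripper_width: 0.09
grasp_force: 0.0
```

Run:
```python
from h import *; import pickle
im=cv2.imread("pics/top0.png"); m=env.camera_model("top")
for n in("top","side"):
    im=cv2.imread(f"pics/{n}0.png"); m=env.camera_model(n)
    K,R,t=[np.array(m[k]) for k in("camera_matrix","R","t")]
    s=.0005; X0,Y0=.43,-.47; N=480; M=360
    H=K@np.c_[R[:,0],R[:,1],R[:,2]*.006+t]@np.array([[s,0,X0],[0,s,Y0],[0,0,1]])
    r=cv2.warpPerspective(im,np.linalg.inv(H),(N,M),flags=cv2.INTER_CUBIC)
    hsv=cv2.cvtColor(r,cv2.COLOR_BGR2HSV); g=((hsv[...,1]<60)&(hsv[...,2]>125)).astype(np.uint8)
    g=cv2.morphologyEx(g,cv2.MORPH_CLOSE,np.ones((25,25),np.uint8))
    best=None
    pts=lambda cx,cy,a:(np.array([[70,-50],[70,50],[-70,50],[-70,28],[-86,28],[-86,-28],[-70,-28],[-70,-50]])/1e3@np.array([[np.cos(a),np.sin(a)],[-np.sin(a),np.cos(a)]])+[cx,cy])
    def sc(p):
        q=((pts(*p)-[X0,Y0])/s*16).round().astype(np.int32); z=np.zeros_like(g); cv2.fillPoly(z,[q],1,shift=4); return (z&g).sum()/(z|g).sum()
    p=np.array([.539,-.384,np.radians(185.8)]); b=sc(p)
    for st in(2,1,.5,.25):
      for _ in range(6):
        for d in np.array([[1,0,0],[-1,0,0],[0,1,0],[0,-1,0],[0,0,1],[0,0,-1]])*st*np.array([.001,.001,.01]):
          if sc(p+d)>b: p=p+d;b=sc(p)
    print(n,p[:2],np.degrees(p[2]),b)
W=np.array([.556,.248,.1485])
def pol(n,h):
    im,m,_=pickle.load(open(f"pics/{n}.pkl","rb")); rr=np.arange(.05,.1,.001); th=np.radians(np.arange(0,360,1))
    P=np.array([[W+r*(np.cos(t)*np.array([1,0,0])+np.sin(t)*np.array([0,.866,.5]))+h*np.array([0,-.5,.866]) for t in th] for r in rr])
    q=pj(m,P.reshape(-1,3)).astype(np.float32).reshape(len(rr),360,2); return cv2.remap(im,q[...,0],q[...,1],cv2.INTER_LINEAR)
cv2.imwrite("pics/pol.png",cv2.resize(np.vstack([pol("w1",.012),pol("w20",.012)]),None,fx=2.1,fy=5))
```

```text
top [ 0.53875 -0.3845 ] 186.65943669269623 0.9616515403297967
side [ 0.53825 -0.38   ] 186.65943669269623 0.8967957714934154
```

View pics/pol.png

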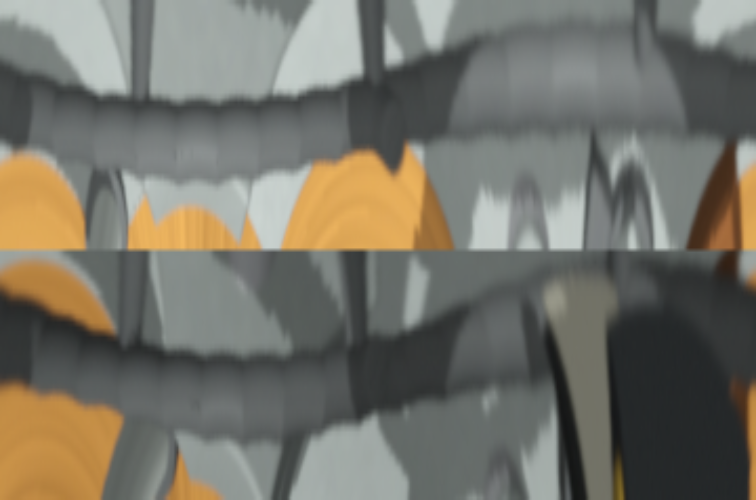

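The strip shows the rim and spoke pattern back at the same angles. Tracking one spoke through all the frames (58→94→116→148→193→226→257→277→313→344→374→394→419°) gives exactly +361°. Now I'll grip the plate's tab across its 60 mm length, so that the plate can pivot in the pads.

```bash
python3 -m jog '[[0,0.0005,-0.04,0.5],[0,0,-0.04,0],[0,0,-0.025,0],[0,0,-0.008,0],[0,0,0,0]]' | grep -v ori
python3 -m jog '[[0,0,0,0],[0,0,0,0],[0,0,0,0],[0,0,0,0]]' 0 | grep -v ori
```

```text
time: 46.7
eef_pos: [0.5356, -0.365, 0.0153]
contact_force: [1.0, -0.9, -0.6]
gripper_width: 0.0903
grasp_force: 0.1
time: 47.2
eef_pos: [0.5364, -0.3674, 0.0151]
contact_force: [0.0, -3.7, 2.4]
gripper_width: 0.0543
grasp_force: 2.0
```

The rate limit left the hand 16 mm short in y. I'll lift, recentre and grip again.

```bash
python3 -m jog '[[0,0,0,0],[0,0,0.03,0],[0,0,0.03,0],[0.002,-0.0155,0,0],[0,0,0,0],[0,0,0,0]]' 0.0915 | grep -v ori
python3 - <<'E'
from h import *
m=env.camera_model("wrist"); st=env.state(); im=env.camera("wrist"); print(st["eef_pos"])
K,R,t=[np.array(m[k]) for k in("camera_matrix","R","t")]
print("cam",-R.T@t)
s=.001; X0,Y0=.40,-.52
H=K@np.c_[R[:,0],R[:,1],R[:,2]*.006+t]@np.array([[s,0,X0],[0,s,Y0],[0,0,1]])
r=cv2.warpPerspective(im,np.linalg.inv(H),(300,260),borderValue=(0,0,0))
hsv=cv2.cvtColor(r,cv2.COLOR_BGR2HSV); g=((hsv[...,1]<60)&(hsv[...,2]>125))
for y in range(0,260,13): print("%.3f "%(Y0+y*s)+"".join("#" if g[y,x] else ("." if r[y,x].any() else " ") for x in range(0,300,4)))
E
```

```text
time: 47.95
eef_pos: [0.537, -0.3814, 0.0726]
contact_force: [0.2, 0.1, -0.2]
gripper_width: 0.0914
grasp_force: 0.0
[ 0.53699359 -0.38138905  0.07255879]
cam [ 0.46132651 -0.39013445  0.2604021 ]
-0.520 ...........................................................................
-0.507 ...........................................................................
-0.494 ...........................................................................
-0.481 ...........................................................................
-0.468 ...........................................................................
-0.455 ...........................................................................
-0.442 ...................#.......................................................
-0.429 ###...............################################.........................
-0.416 ######............#################...###############......................
-0.403 ####..............################...################......................
-0.390 #####............#################...################......................
-0.377 ##...............#################...###############.......................
-0.364 .................################...################.......................
-0.351 ................####################################.......................
-0.338 ..........................#########################........................
-0.325 ...........................................................................
-0.312 ...........................................................................
-0.299 ...........................................................................
-0.286 ...........................................................................
-0.273 ...........................................................................
```

The wrist view covers the whole plate, so I'll fit it.

```bash
cat > fit.py <<'E'
from h import *
def fitplate(p0,s=.0005,X0=.42,Y0=-.48,N=500,M=400):
    m=env.camera_model("wrist"); st=env.state(); im=env.camera("wrist")
    K,R,t=[np.array(m[k]) for k in("camera_matrix","R","t")]
    H=K@np.c_[R[:,0],R[:,1],R[:,2]*.006+t]@np.array([[s,0,X0],[0,s,Y0],[0,0,1]])
    r=cv2.warpPerspective(im,np.linalg.inv(H),(N,M))
    hsv=cv2.cvtColor(r,cv2.COLOR_BGR2HSV); g=((hsv[...,1]<60)&(hsv[...,2]>110)).astype(np.uint8)
    g=cv2.morphologyEx(g,cv2.MORPH_CLOSE,np.ones((31,31),np.uint8))
    c,l,stt,_=cv2.connectedComponentsWithStats(g); g=(l==1+stt[1:,4].argmax()).astype(np.uint8)
    pts=lambda cx,cy,a:(np.array([[70,-50],[70,50],[-70,50],[-70,28],[-86,28],[-86,-28],[-70,-28],[-70,-50]])/1e3@np.array([[np.cos(a),np.sin(a)],[-np.sin(a),np.cos(a)]])+[cx,cy])
    def sc(p):
        z=np.zeros_like(g); cv2.fillPoly(z,[((pts(*p)-[X0,Y0])/s*16).round().astype(np.int32)],1,shift=4); return (z&g).sum()/(z|g).sum()
    p=np.array(p0); b=sc(p)
    for q in(4,2,1,.5,.25):
      for _ in range(8):
        for d in np.array([[1,0,0],[-1,0,0],[0,1,0],[0,-1,0],[0,0,1],[0,0,-1]])*q*np.array([.001,.001,.01]):
          if sc(p+d)>b: p=p+d;b=sc(p)
    print("tcp",st["eef_pos"],"plate",p[:2],np.degrees(p[2]),"iou",b)
fitplate([.538,-.387,np.radians(186)])
E
python3 fit.py
```

```text
tcp [ 0.53719635 -0.38135614  0.07282576] plate [ 0.53775 -0.38475] 186.0 iou 0.9199954459696832
```

```bash
python3 -m jog '[[0.001,-0.0035,-0.02,0],[0,0,-0.022,0],[0,0,-0.02,0],[0,0,0,0],[0,0,0,0]]' | grep -v ori
python3 -m jog '[[0,0,0,0],[0,0,0,0],[0,0,0,0],[0,0,0,0]]' 0
```

```text
time: 48.68
eef_pos: [0.5391, -0.3858, 0.0125]
contact_force: [-0.6, 0.4, 0.6]
gripper_width: 0.0913
grasp_force: 0.0
time: 49.18
eef_pos: [0.539, -0.3855, 0.0128]
orientation: [[-0.994, -0.11, 0.0], [-0.11, 0.994, 0.0], [-0.0, 0.0, -1.0]]
contact_force: [-0.6, 1.8, 0.8]
gripper_width: 0.058
grasp_force: 30.0
```

It's gripped at 58 mm with 30 N. I'll lift, turn it −96° so the tongue points right, and carry it to the lip's right end. The plan there is to press the plate's left edge onto the lip's top so it pivots in the pads, tongue down.

```bash
python3 -m jog '[[0,0,0.03,0],[0,0,0.055,0],[0,0,0.055,0]]' | grep -E 'pos|width|force'
python3 -m jog '[[0.002,0.02,0,-9.6],[0.002,0.02,0,-9.6],[0.002,0.02,0,-9.6],[0.002,0.02,0,-9.6],[0.002,0.02,0,-9.6],[0.002,0.02,0,-9.6],[0.002,0.02,0,-9.6],[0.002,0.02,0,-9.6],[0.002,0.02,0,-9.6],[0.0025,0.0205,0,-9.6],[0,0,0,0],[0,0,0,0]]'
```

```text
eef_pos: [0.5384, -0.3852, 0.153]
contact_force: [0.3, -0.9, -2.4]
gripper_width: 0.0575
grasp_force: 30.0
time: 51.05
eef_pos: [0.5593, -0.1857, 0.1523]
orientation: [[-0.008, 1.0, -0.0], [1.0, 0.008, -0.0], [-0.0, -0.0, -1.0]]
contact_force: [0.5, -0.2, -3.3]
gripper_width: 0.0576
grasp_force: 30.0
```

```bash
python3 -m jog '[[0,0,-0.03,-0.2],[0,0,-0.01,0],[0,0,-0.005,0],[0,0,-0.005,0],[0,0,-0.005,0],[0,0,-0.003,0],[0,0,0,0]]' | grep -E 'pos|width|force'
cat > wi.py <<'E'
from h import *; import sys
st=env.state(); m=env.camera_model("wrist"); im=env.camera("wrist"); cv2.imwrite(f"pics/{sys.argv[1]}.png",im)
import pickle; pickle.dump((im,m,st),open(f"pics/{sys.argv[1]}.pkl","wb"))
x0=st["eef_pos"]; best=[]
hsv=cv2.cvtColor(im,cv2.COLOR_BGR2HSV); g=((hsv[...,1]<60)&(hsv[...,2]>float(sys.argv[2]))).astype(np.uint8)
o=np.array([[70,-50],[70,50],[-70,50],[-70,28],[-86,28],[-86,-28],[-70,-28],[-70,-50]])/1e3
for th in np.arange(-.05,.45,.025):
  for dx in(-.003,0,.003):
    P=[x0+np.array([-py, (px+dx)*np.cos(th)-(-.026)*np.sin(th), .019+(px+dx)*np.sin(th)+(-.026)*np.cos(th)]) for px,py in o]
    z=np.zeros(g.shape,np.uint8); cv2.fillPoly(z,[pj(m,P).round().astype(np.int32)],1)
    z[270:]=0; G=g.copy(); G[270:]=0; i=(z&G).sum(); best.append((i/((z|G).sum()+1),round(float(th),3),dx,int(z.sum())))
print(sorted(best)[-4:])
K,R,t=[np.array(m[k]) for k in("camera_matrix","R","t")]
for v in range(0,420,20): print("%3d "%v+"".join("#" if g[v,u] else "." for u in range(0,560,8)))
E
python3 wi.py p1 130
```

```text
eef_pos: [0.56, -0.1858, 0.0951]
contact_force: [0.2, -2.5, 0.9]
gripper_width: 0.057
grasp_force: 30.0
[(np.float64(0.4232007209990988), 0.4, 0.003, 24117), (np.float64(0.42371073346575444), 0.425, 0.003, 24149), (np.float64(0.4237575578823182), 0.35, 0.003, 23975), (np.float64(0.42431775494420504), 0.375, 0.003, 24088)]
  0 ..................#####.###..#.........#...#############..............
 20 ..................#####.###..#.........#...#############..............
 40 ...................########..##.......##..###.##########..............
 60 ...................########..###......##..###.#########...............
 80 ...................##...#####################...#######...............
100 ....................###################################...............
120 ....................##################################................
140 ....................##################################................
160 .........................####################.........................
180 .........................####################.........................
200 .........................####################.........................
220 ..........................##################..........................
240 ..........................##################..........................
260 ##...........................############...........................##
280 ......................................................................
300 ......................................................................
320 ......................................................................
340 ......................................................................
360 ......................................................................
380 ..............###############################.........................
400 ...###########################################........................
```

Run:
```python
from h import *; import pickle
im,m,st=pickle.load(open("pics/p1.pkl","rb")); x0=st["eef_pos"]
hsv=cv2.cvtColor(im,cv2.COLOR_BGR2HSV)
for v in range(70,160,6):
    r=(hsv[v,:,1]<60)&(hsv[v,:,2]>130); u=np.where(r)[0]; print(v,u.min(),u.max(),hsv[v,280].tolist(),hsv[v,200].tolist())
for th in(0,.1,.15,.2,.25,.3):
    P=[x0+np.array([-py,.07*np.cos(th)+.026*np.sin(th),.019+.07*np.sin(th)-.026*np.cos(th)]) for py in(-.05,.05)]
    print(th,pj(m,P).round().tolist(), "tab-side",pj(m,[x0+np.array([-py,.03*np.cos(th)+.026*np.sin(th),.019+.03*np.sin(th)-.026*np.cos(th)]) for py in(-.05,.05)]).round().tolist())
```

```text
70 41 436 [79, 15, 136] [77, 14, 165]
76 28 435 [79, 13, 163] [79, 12, 164]
82 14 434 [77, 14, 163] [80, 14, 165]
88 0 433 [79, 13, 162] [80, 14, 166]
94 152 432 [80, 10, 160] [73, 14, 167]
100 153 432 [102, 6, 199] [102, 7, 193]
106 154 431 [102, 7, 193] [102, 7, 189]
112 154 430 [102, 7, 196] [100, 8, 191]
118 155 429 [65, 7, 212] [64, 8, 213]
124 156 428 [64, 8, 215] [64, 8, 215]
130 156 428 [69, 8, 214] [64, 8, 215]
136 157 427 [69, 8, 214] [64, 8, 215]
142 158 426 [69, 8, 214] [69, 8, 215]
148 160 377 [69, 8, 214] [69, 8, 216]
154 193 359 [64, 8, 214] [68, 9, 217]
0 [[355.0, 131.0], [197.0, 131.0]] tab-side [[351.0, 193.0], [201.0, 193.0]]
0.1 [[359.0, 128.0], [193.0, 127.0]] tab-side [[352.0, 190.0], [200.0, 190.0]]
0.15 [[360.0, 126.0], [192.0, 126.0]] tab-side [[353.0, 189.0], [199.0, 189.0]]
0.2 [[362.0, 125.0], [190.0, 125.0]] tab-side [[354.0, 188.0], [198.0, 188.0]]
0.25 [[364.0, 125.0], [188.0, 124.0]] tab-side [[354.0, 187.0], [198.0, 187.0]]
0.3 [[366.0, 124.0], [186.0, 124.0]] tab-side [[355.0, 187.0], [197.0, 187.0]]
```

Run:
```python
from h import *; import pickle
im,m,st=pickle.load(open("pics/p1.pkl","rb")); x0=st["eef_pos"]
hsv=cv2.cvtColor(im,cv2.COLOR_BGR2HSV)
for v in range(60,270,9): print("%3d "%v+" ".join("%3d%s"%(hsv[v,u,2],"." if hsv[v,u,1]<60 else "o") for u in range(120,460,14)))
print(m["camera_matrix"][0][0])
seat=np.array([.5595,-.0235,.075])
f=lambda n,P:print(n,pj(m,P).round().tolist())
f("lip free top",[seat+[a,-.073,.02] for a in(-.046,.046)]); f("lip right top",[seat+[a,-.105,.02] for a in(-.046,.046)])
f("stop",[seat+[a,.073,.006] for a in(-.053,.053)])
f("grip",[x0+[a,0,.019] for a in(-.03,.03)])
```

```text
60 196o 187o 153. 160. 161. 129. 166.  59. 169. 167. 110. 110. 108. 165. 150.  57. 167. 111. 163. 163. 161. 161. 160. 187o 182o
 69 198o 183o 176o 162. 163. 101. 164.  80. 167. 167.  80. 108.  86. 163. 156. 109. 166.  78. 165. 163. 159. 162. 161. 190o 183o
 78 191o 182o 182o 157. 116.  83. 165. 162. 163. 162. 164. 164. 163. 163. 164. 166. 166.  90.  94. 160. 161. 160. 160. 193o 186o
 87 187o 184o 183o 167. 164. 165. 166. 161. 161. 161. 163. 162. 162. 162. 164. 165. 167. 166. 165. 159. 161. 160. 160. 195o 187o
 96 187o 185o 184o 164. 164. 165. 167. 162. 161. 162. 163. 163. 163. 163. 166. 168. 169. 166. 166. 163. 161. 161. 161. 195o 188o
105 189o 185o 187o 163. 165. 166. 191. 191. 192. 191. 193. 193. 193. 194. 194. 194. 194. 166. 165. 161. 159. 161. 161. 193o 189o
114 191o 187o 190o 165. 164. 172. 188. 189. 189. 189. 189. 191. 191. 191. 190. 191. 191. 174. 165. 162. 159. 161. 160. 191o 188o
123 194o 189o 193o 165. 165. 216. 214. 217. 216. 213. 214. 214. 217. 215. 213. 215. 214. 215. 165. 163. 162. 160. 154. 189o 188o
132 197o 190o 194o 165. 164. 205. 214. 216. 215. 213. 214. 215. 218. 
[... 1481 characters left out ...]
0 190o 183o 188o 190o 190o 171o 185o 204. 189. 189. 190. 190. 190. 190. 190. 210. 215. 193o 190o 154o 117. 152o 185o 187o 190o
249 194o 182o 189o 190o 192o 135o 115. 127. 191. 192. 193. 193. 194. 195. 194.  24. 134. 146o 190o  95. 114. 121. 186o 185o 190o
258  41.  41.  41.  42.  29. 110. 109.  33. 216. 216. 217. 217. 218. 217. 218.  21. 110. 110. 114o  42.  41.  42.  41.  42.  41.
267  41.  42.  41.  42.  46o 110. 109.  23. 152. 147. 149. 150. 149. 147. 147.  21. 108. 110.  33.  41.  41.  41.  40.  42.  41.
299.0168886023569
lip free top [[197.0, 98.0], [353.0, 98.0]]
lip right top [[201.0, 152.0], [349.0, 153.0]]
stop [[168.0, -214.0], [382.0, -213.0]]
grip [[227.0, 250.0], [325.0, 250.0]]
```

The plate (bright, rows ≥119, u≈187–364) fits a tilt of about 0.25 rad, tongue down, and the lip appears where predicted. I'll lift over the lip, come down left of it, then slide the tongue under.

```bash
python3 -m jog '[[0,0,0.05,0],[0,0.034,0,0],[0,0.036,0,0],[0,0.036,0,0],[0,0.036,0,0],[0,0.036,0,0],[0,0,0,0],[0,0,-0.018,0],[0,0,-0.0175,0],[0,0,0,0],[0,0,0,0]]' 
python3 wi.py p2 180 | head -1
python3 - <<'E'
from h import *; import pickle
im,m,st=pickle.load(open("pics/p2.pkl","rb")); x0=st["eef_pos"]; print(st["time"],x0,st["contact_force"])
hsv=cv2.cvtColor(im,cv2.COLOR_BGR2HSV); g=(hsv[...,1]<60)&(hsv[...,2]>203)
for v in range(100,215,6):
    u=np.where(g[v,150:400])[0]+150; print(v,len(u),(u.min(),u.max()) if len(u) else "")
for th in(.1,.15,.2,.25,.3):
    print(th,pj(m,[x0+np.array([a,l*np.cos(th)+.026*np.sin(th),.019+l*np.sin(th)-.026*np.cos(th)]) for l in(.07,.03) for a in(-.05,.05)]).round().tolist())
E
```

```text
time: 53.35
eef_pos: [0.5597, -0.0075, 0.1096]
orientation: [[-0.001, 1.0, 0.0], [1.0, 0.001, 0.0], [0.0, 0.0, -1.0]]
contact_force: [0.8, 0.3, -3.2]
gripper_width: 0.0572
grasp_force: 30.0
[(np.float64(0.7426893117098711), 0.1, 0, 21623), (np.float64(0.7443621819419624), 0.0, 0.003, 21678), (np.float64(0.7445460344460982), 0.125, 0, 21705), (np.float64(0.7465332932640707), -0.025, 0.003, 21364)]
53.35 [ 0.55971394 -0.00746997  0.1095524 ] [ 0.78790242  0.28175992 -3.16392908]
100 0 
106 0 
112 0 
118 0 
124 0 
130 160 (np.int64(197), np.int64(356))
136 159 (np.int64(197), np.int64(355))
142 158 (np.int64(198), np.int64(355))
148 157 (np.int64(198), np.int64(354))
154 156 (np.int64(199), np.int64(354))
160 155 (np.int64(199), np.int64(353))
166 154 (np.int64(200), np.int64(353))
172 153 (np.int64(200), np.int64(352))
178 152 (np.int64(201), np.int64(352))
184 151 (np.int64(201), np.int64(351))
190 150 (np.int64(202), np.int64(351))
196 149 (np.int64(202), np.int64(350))
202 148 (np.int64(203), np.int64(350))
208 148 (np.int64(203), np.int64(350))
214 146 (np.int64(204), np.int64(349))
0.1 [[193.0, 127.0], [358.0, 128.0], [200.0, 190.0], [352.0, 190.0]]
0.15 [[192.0, 126.0], [360.0, 126.0], [199.0, 189.0], [353.0, 189.0]]
0.2 [[190.0, 125.0], [362.0, 125.0], [198.0, 188.0], [354.0, 188.0]]
0.25 [[188.0, 124.0], [364.0, 125.0], [197.0, 187.0], [354.0, 187.0]]
0.3 [[186.0, 124.0], [366.0, 124.0], [197.0, 187.0], [355.0, 187.0]]
```

The plate swung back to almost level in the pads: its width profile gives about 0.04 rad. A better way is to slip the nearly level tongue under the lip, between the 6 mm stop and the 15 mm lip, then raise the hand so that the lip itself tilts the plate, and lower it again.

```bash
python3 -m jog '[[0,0.004,0,0],[0,0,-0.007,0],[0,0,-0.007,0],[0,0,0,0]]' | grep -E 'time|pos|force'
python3 -m jog '[[0,-0.005,0,0],[0,-0.005,0,0],[0,-0.005,0,0],[0,0,0,0]]' | grep -E 'time|pos|force'
```

```text
time: 53.9
eef_pos: [0.5588, -0.003, 0.0941]
contact_force: [0.3, -0.2, -3.3]
grasp_force: 30.0
time: 54.4
eef_pos: [0.5595, -0.0187, 0.0952]
contact_force: [0.4, -0.6, -3.5]
grasp_force: 30.0
```

```bash
python3 -m jog '[[0,-0.002,0,0],[0,-0.002,0,0],[0,0,0,0]]' | grep -E 'time|pos|force'
python3 -m jog '[[0,0,0.003,0],[0,0,0.003,0],[0,0,0,0]]' | grep -E 'time|pos|force'
```

```text
time: 54.78
eef_pos: [0.5595, -0.0222, 0.095]
contact_force: [0.1, 0.8, -3.1]
grasp_force: 30.0
time: 55.15
eef_pos: [0.5597, -0.0221, 0.1014]
contact_force: [-0.5, 0.1, -3.0]
grasp_force: 30.0
```

```bash
python3 -m jog '[[0,0,0.003,0],[0,0,0,0]]' | grep -E 'pos|force'
python3 -m jog '[[0,0,0.003,0],[0,0,0,0]]' | grep -E 'pos|force'
python3 -m jog '[[0,0,0.003,0],[0,0,0,0]]' | grep -E 'time|pos|force'
cat > th.py <<'E'
from h import *
st=env.state(); m=env.camera_model("wrist"); im=env.camera("wrist"); x0=st["eef_pos"]
hsv=cv2.cvtColor(im,cv2.COLOR_BGR2HSV); g=(hsv[...,1]<60)&(hsv[...,2]>203)
rows=[(v,np.where(g[v,150:400])[0]+150) for v in range(90,215)]; rows=[(v,u.min(),u.max()) for v,u in rows if len(u)>120]
print("top row",rows[0]); V=np.array(rows[8:],float); pl=np.polyfit(V[:,0],V[:,1],1); pr=np.polyfit(V[:,0],V[:,2],1)
w=lambda v:np.polyval(pr,v)-np.polyval(pl,v)
print("width @140,@190",w(140),w(190))
for th in(-.05,0,.05,.1,.15,.2,.25):
    q=pj(m,[x0+np.array([a,l*np.cos(th)+.026*np.sin(th),.019+l*np.sin(th)-.026*np.cos(th)]) for l in(.07,.025) for a in(-.05,.05)])
    A,B=q[1,0]-q[0,0],q[3,0]-q[2,0]; va,vb=q[0,1],q[2,1]
    print(th,round(va),round(A+(B-A)*(140-va)/(vb-va),1),round(A+(B-A)*(190-va)/(vb-va),1))
E
python3 th.py
```

```text
eef_pos: [0.5596, -0.0221, 0.1043]
contact_force: [1.0, -0.1, -2.5]
grasp_force: 30.0
eef_pos: [0.5595, -0.0221, 0.1073]
contact_force: [1.1, 0.4, -3.9]
grasp_force: 30.0
time: 55.9
eef_pos: [0.5596, -0.0221, 0.1103]
contact_force: [0.1, 0.9, -3.3]
grasp_force: 30.0
top row (121, np.int64(192), np.int64(361))
width @140,@190 164.59226378602767 152.44876645124776
-0.05 133 154.6 148.6
0 131 157.2 149.9
0.05 129 159.8 151.1
0.1 127 162.5 152.3
0.15 126 165.3 153.6
0.2 125 168.1 154.8
0.25 124 171.1 156.1
```

The tilt is now about 0.14 rad, with the tongue hooked under the lip. I'll push 3 mm deeper, settle, then lower gently.

```bash
python3 -m jog '[[0,-0.0015,0,0],[0,-0.0015,0,0],[0,0,0,0],[0,0,-0.0015,0],[0,0,-0.0015,0],[0,0,0,0]]' | grep -E 'time|pos|force'
python3 th.py | head -2
python3 -m jog '[[0,0,-0.002,0],[0,0.0003,-0.002,0],[0,0.0003,-0.002,0],[0,0,-0.002,0],[0,0.0003,-0.002,0],[0,0,-0.002,0],[0,0,-0.002,0],[0,0,0,0]]' | grep -E 'time|pos|force'
python3 th.py | head -2
```

```text
time: 56.7
eef_pos: [0.5594, -0.0251, 0.1068]
contact_force: [-0.1, -0.7, -3.3]
grasp_force: 30.0
top row (123, np.int64(193), np.int64(360))
width @140,@190 162.8269211298978 151.6646248860991
time: 57.75
eef_pos: [0.5594, -0.0242, 0.0929]
contact_force: [0.5, 0.6, -3.5]
grasp_force: 30.0
top row (128, np.int64(198), np.int64(355))
width @140,@190 157.41723466407015 149.2624148003895
```

```bash
python3 -m jog '[[0,0,-0.0015,0],[0,0,-0.0015,0],[0,0,-0.0015,0],[0,0,0,0]]' | grep -E 'time|pos|force'
python3 -m jog '[[0,0,-0.001,0],[0,0,-0.001,0],[0,0,0,0]]' | grep -E 'time|pos|force'
```

```text
time: 58.3
eef_pos: [0.5594, -0.0242, 0.0884]
contact_force: [0.4, 0.8, -3.0]
grasp_force: 30.0
time: 58.68
eef_pos: [0.5596, -0.0242, 0.0877]
contact_force: [-4.2, 0.8, 5.5]
grasp_force: 30.0
```

Contact comes at TCP z 0.0877, exactly the ledge height. A guide or the stop would have met it 6 mm higher. I'll check level, release and lift.

```bash
python3 th.py | head -2; python3 -m jog '[[0,0,0,0],[0,0,0,0],[0,0,0,0],[0,0,0.015,0],[0,0,0.03,0],[0,0,0.05,0],[0,0,0,0]]' 0.09 | grep -E 'time|pos|force|width'
python3 - <<'E'
from h import *
m=env.camera_model("wrist"); st=env.state(); im=env.camera("wrist"); cv2.imwrite("pics/f.png",im); x0=st["eef_pos"]
hsv=cv2.cvtColor(im,cv2.COLOR_BGR2HSV); K,R,t=[np.array(m[k]) for k in("camera_matrix","R","t")]
s=.001; X0,Y0=.48,-.14; H=K@np.c_[R[:,0],R[:,1],R[:,2]*.081+t]@np.array([[s,0,X0],[0,s,Y0],[0,0,1]])
r=cv2.warpPerspective(im,np.linalg.inv(H),(160,220)); h=cv2.cvtColor(r,cv2.COLOR_BGR2HSV)
for y in list(range(0,140,10))+list(range(140,220,2)):
    g=np.where((h[y,:,2]>203)&(h[y,:,1]<60))[0]
    if len(g): print("y %.3f"%(Y0+y*s),len(g),"x %.3f..%.3f"%(X0+g.min()*s,X0+g.max()*s))
E
```

```text
top row (130, np.int64(198), np.int64(354))
width @140,@190 155.83537515116464 148.3980756086019
time: 59.6
eef_pos: [0.5621, -0.0246, 0.1868]
contact_force: [0.0, -0.8, 0.8]
gripper_width: 0.0897
grasp_force: 0.0
y -0.080 88 x 0.512..0.599
y -0.070 99 x 0.511..0.609
y -0.060 99 x 0.511..0.609
y -0.050 99 x 0.511..0.609
y -0.040 39 x 0.511..0.609
y -0.030 99 x 0.511..0.609
y -0.020 36 x 0.511..0.609
y -0.010 99 x 0.511..0.609
y 0.000 99 x 0.511..0.609
y 0.002 99 x 0.511..0.609
y 0.004 99 x 0.511..0.609
y 0.006 99 x 0.511..0.609
y 0.008 99 x 0.511..0.609
y 0.010 99 x 0.511..0.609
y 0.012 99 x 0.511..0.609
y 0.014 99 x 0.511..0.609
y 0.016 99 x 0.511..0.609
y 0.018 99 x 0.511..0.609
y 0.020 99 x 0.511..0.609
y 0.022 99 x 0.511..0.609
y 0.024 99 x 0.511..0.609
y 0.026 100 x 0.510..0.609
y 0.028 100 x 0.510..0.609
y 0.030 100 x 0.510..0.609
y 0.032 99 x 0.511..0.609
y 0.034 99 x 0.511..0.609
y 0.036 99 x 0.511..0.609
y 0.038 99 x 0.511..0.609
y 0.040 99 x 0.511..0.609
y 0.042 99 x 0.511..0.609
y 0.044 100 x 0.510..0.609
y 0.046 99 x 0.511..0.609
```

The plate measures a constant 99–100 mm wide in the seat's plane, with its left edge at y≈0.047. It lies flat, with the tongue about 12 mm under the lip. I'm handing in.

```bash
python3 -c "
from bench import env
print(env.hand_in())"
```

```text
the job is handed in; nothing more can be done
None
```

I turned the handwheel one full turn anticlockwise, seated the cover plate flat with its tongue about 12 mm under the lip, and handed the job in at about 60 s; the hand-in gave no verdict. I couldn't make out the boss in the check picture, so the full turn rests on tracking one spoke; I didn't check the loose items afterwards.

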